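# Unlock the setting bar from its keeper and lay it on the rest

## Robot

A 6-joint arm with a two-finger parallel gripper is mounted at the origin on the work surface. World frame = base frame: x ahead of the robot, y to its left, z up, the work surface at z = 0. Lengths are in m, angles in degrees, forces in N, time in s.
With the tool pointing down it reaches from about 0.35 to 0.875 m from the base axis. Payload 4.2 kg.
Tool frame: the origin (TCP) lies between the finger pads; the fingertips stand 8 mm ahead of it and the grasp point (between the pads) lies 11 mm behind it; x points along the fingers, y is the direction in which the jaws open and shut, and the axes are right-handed (so a half turn about x gives the same grasp; the last joint's range is limited). The gripper opens to 87 mm and grips with 3 to 60 N. Pads are 19 mm wide; open, the fingers measure 117 mm over their backs; the gripper's body (75 mm by 190 mm) begins 51 mm behind the grasp point.
Start: joints at [92.109, 22.042, 0.453, 0, -68.411, -14.817], TCP at [0.137, 0.61, 0.231] pointing down, gripper open.
Joint ranges: [-179.83, 179.83], [-69.29, 118.12], [-61.27, 80.66], [-181.25, 117.63], [-171.15, -9.14], [-177.46, 177.46]. Speed limits (degrees/s): [159.86, 159.86, 180, 180, 180, 180].

## Interface

Orientations are given as a 3x3 rotation matrix whose columns are the frame's x, y, z axes.
In Python, from station import r gives the robot as it stands. The module is installed in compiled form; this text tells all that it offers.
- The arm moves only by the tool move_arm, never from a script. Its argument "increments" is one flat list of numbers, 7 for each row, row after row: the turn, a rotation vector about the tool's x, y, z in degrees, then the shift along the tool's x, y, z in m, then the finger opening in m, from 0 to 0.087. A call has 1 to 12 rows; each row is the pose to reach, as a shift and turn from the pose commanded when the call began, along the tool's axes at that moment; what a row does not reach only later rows make up. A row lasts 1/12 s, in which the tool goes at most 41.7 mm and 7.16 degrees, less where a joint would pass 70% of its speed; a pose out of reach is approached as far as the arm can. A call with a gripper value outside its range is refused whole. The fingers move at their own pace and stop on an object; the grip force is fixed at half the most. Time passes only in rows, so rows that repeat a pose let the fingers close. It gives the time, the measured TCP pose, the force and the opening at its end, in the units of the state.
- r.sense(): the state, without advancing time (a new reading comes with each control period).
- r.capture(name): name is "side" or "top" or "wrist"; returns the picture (400x640x3 uint8, red, green, blue); there is no depth.
- r.calibration(name): a dict with "fx", "fy", "cx", "cy" (pixels), "rvec" (rotation vector, rad) and "tvec" (3), from world to camera coordinates, as OpenCV has them; the wrist camera has in their place "tool_from_camera" (4x4, takes a point from camera to tool coordinates, whose origin is the TCP and whose axes are the tool frame's). Camera axes: x right, y down, z forward; pixel columns grow to the right and rows downward; lengths in m; the calibration is good to about 2 mm. A picture is of the moment at which its call begins: read the wrist's pose just before it. calibration takes no time and is no camera call.
- r.finish_job(): hands the job in, once; it reports no verdict.
The state is a dict: "time_s": time; "joints": joint angles; "joint_velocities": joint speeds; "effort": joint torques, N m; "tcp_pos": TCP position; "ee_rot": TCP orientation; "wrist_force": force on the tool from outside, world axes, zero at the start; "moment": the same for the moment, N m; "gripper_width": opening from 0.0 (shut) to 1.0 (fully open).
Only numpy, scipy, OpenCV 4.12 (cv2) and the standard library are available. Lean on these libraries where they do the work, as an engineer would, in place of code of your own. Each camera call takes 0.05 s, during which the arm holds its last target.

## Task

The yellow setting bar is locked in its blue keeper. Pull the spring collar on top of the keeper up, turn it almost a quarter-turn counter-clockwise (seen from above) and let it sit parked in its high green notches; then draw the bar out through the keeper's slot, tilted as it lies, and lay it gently, level, across both orange forks of the rest, roughly centred. Leave the collar parked open, never let the bar fall onto the table, and do not disturb the other things on the bench.

Things in the scene. Friction and masses are not known exactly. Their poses are not given: they have to be found in the camera images.
- keeper: Blue steel bin fixed to the bench, 130 (x) x 74 (y) x 100 mm high, walls 5 mm, floor 6 mm; origin under its centre, z up. Front wall (outer face x=-65 mm) has the slot; it faces roughly the world's -y (robot's right). A bridge plate (z 94 to 100 mm, x -65 to +25 mm) covers the front part; on it a crown of posts 28 mm tall within 31 mm of the collar's vertical axis at x=-10 mm, y=0.
- slot_mid (a point): Centre of the slot in the keeper's front wall (x=-62.5 mm), 69 mm above the bench; axes as the keeper's. The slot is 36 mm wide, from a sill 53 mm above the bench to a closed top edge at 86 mm.
- collar_grip (a point): Point on the axis of the round knurled aluminium collar on the keeper: 44 mm diameter, its grip reaches from 22 mm below to 18 mm above this point, which is 153 mm above the bench when locked. The crown's top is 25 mm below this point then. A red mark shows its turning. Rises with collar_lift; any grip direction from above will do.
- collar_lift (a joint): How far the collar and its 8 mm locking pin are pulled up, m: 0 = locked (pin through the hole in the bar), 0.036 = upper stop. A spring pulls it down, about 6 N at 0 rising to 11 N at the top. It must be up over 0.028 to turn past the crown posts; parked in the high green notches it rests at about 0.018, the pin then clear above the bar by some 6 mm.
- collar_turn (a joint): Turn of the collar, rad, counter-clockwise from above: about 0 when locked (play about -0.12 to 0.2), high notches at 1.31 (play about 1.1 to the stop at 1.43). It turns lightly but only while pulled up; let go between the two it stays on top of the posts or falls back locked. Turn it to about 1.31, lower it, let go.
- setting_bar: Yellow aluminium bar 200 x 26 x 10 mm, about 0.16 kg; origin at the centre of its underside, x along it, z out of its upper face. At first tilted 22 degrees in the keeper: +x end on the bin floor, -x end 63 mm out of the slot, up to 90 mm high. Hole 24 x 14 mm for the pin at x=+26 mm. Grip the -x end across its 26 mm width; 140 mm of travel along its length brings it right out.
- bar_mid (a point): Centre of the bar's solid (5 mm above its origin along its z); axes as the bar's.
- rest: Fixed rest: wooden base 110 x 75 x 12 mm, two orange forks at x=-30 and +30 mm, each 14 mm thick along x and 60 mm wide, cheeks up to 63 mm above the bench. Origin under its centre. The bar lies along the rest's x, either way round, in the fork notches, 40 mm wide (y -20 to +20 mm), floors 45 mm above the bench.
- rest_mid (a point): Midpoint between the two fork notches, at the height of their floors (45 mm above the bench); axes as the rest's.
- slab_stack: Bystander, fixed: stack of three stone slabs about 170 x 80 x 54 mm; origin under its centre. It and the rest change places.
- core_tall: Bystander: standing concrete core, 54 mm diameter, 100 mm tall; origin under its centre.
- core_short: Bystander: standing marble core, 72 mm diameter, 55 mm tall; origin under its centre.
- chisel: Bystander: red chisel lying along its x, 180 mm long, 22 mm wide, 18 mm high; origin under its middle.
- club_hammer: Bystander: club hammer lying along its x, 270 mm long, head 100 mm wide and 42 mm high at +x; origin under its middle.
- spray_bottle: Bystander: standing bottle, 64 mm diameter, 170 mm tall; origin under its centre.
- timber_block: Bystander: wooden block 120 x 60 x 45 mm; origin under its centre.
Things that resemble listed ones, but are neither listed nor needed, are in the scene too. Leave any turquoise look-alike of the keeper alone.

How it is judged:
By the outcome, as a careful person would: the job done as asked, in the order asked, and still so for the second after the job is handed in, with the robot touching nothing.
It also fails if it takes over 48 s, if anything falls off the work surface, if the arm or the gripper's body presses on something with over 40 N, if the wrist force passes 120 N, or if a joint passes its speed limit or range.

## Working session

There is one attempt and no reset: what is moved stays moved. The work goes in short steps, Python scripts to look and compute and a tool call to move; the robot and the scene stay as the last step left them, time stands still between calls to the robot, and variables do not carry over. Pictures are saved under pics/ and viewed, and the job is handed in when it is done.

Besides the shell and the picture viewer there is one more tool, called by a JSON object that holds its "op" and its "data", one argument or row to a line. move_arm: Moves the arm, as the interface text tells. Its arguments: {"type":"object","properties":{"increments":{"type":"array","items":{"type":"number"}}},"required":["increments"]}

```bash
mkdir -p pics; python3 - <<'E'
from station import r
import cv2
s=r.sense();print(s)
for n in("side","top","wrist"):
    cv2.imwrite(f"pics/{n}0.png",r.capture(n)[:,:,::-1]);print(n,r.calibration(n))
E
```

```text
{'time_s': 0.0, 'joints': array([ 9.21093174e+01,  2.20904121e+01,  3.78961064e-01, -2.89575449e-02,
       -6.84114674e+01, -1.48152695e+01]), 'joint_velocities': array([ 0.01400381, -0.08497502, -0.05050661, -0.09974186,  0.07110395,
        0.01155617]), 'effort': array([ 2.12587460e-03, -3.90666139e+01,  1.87408984e+01,  4.21960786e+00,
        1.10346690e-02, -1.96945625e-04]), 'tcp_pos': array([0.13733352, 0.60911573, 0.22945776]), 'ee_rot': array([[-3.90672122e-04, -2.20129009e-01, -9.75470690e-01],
       [-2.16112985e-03, -9.75468301e-01,  2.20129335e-01],
       [-9.99997588e-01,  2.19411722e-03, -9.46390994e-05]]), 'wrist_force': array([-0.39244321,  0.14324097, -0.19000295]), 'moment': array([-0.02275731, -0.07398473,  0.01796731]), 'gripper_width': 0.9997483385044363}
side {'fx': 405.6612209045562, 'fy': 405.6612209045562, 'cx': 315.4009330569999, 'cy': 196.88125792629663, 'rvec': array([ 2.27001533, -0.62716128,  0.26651493]), 'tvec': array([-0.41121101,  0.34201505,  1.08565561])}
top {'fx': 371.74646949461805, 'fy': 371.74646949461805, 'cx': 323.7830914750876, 'cy': 196.13006427793243, 'rvec': array([ 2.1626389 , -2.14492476,  0.15147089]), 'tvec': array([0.09835103, 0.55212794, 1.05270248])}
wrist {'fx': 301.52383688049196, 'fy': 301.52383688049196, 'cx': 316.1516325404151, 'cy': 196.5610447502276, 'tool_from_camera': array([[-1.03839995e-03, -2.85391133e-01,  9.58410571e-01,
        -1.54133465e-01],
       [ 9.99999378e-01, -6.86172687e-04,  8.79134403e-04,
        -5.54801491e-05],
       [ 4.06737993e-04,  9.58410888e-01,  2.85391668e-01,
        -7.84793185e-02],
       [ 0.00000000e+00,  0.00000000e+00,  0.00000000e+00,
         1.00000000e+00]])}
```

View pics/side0.png

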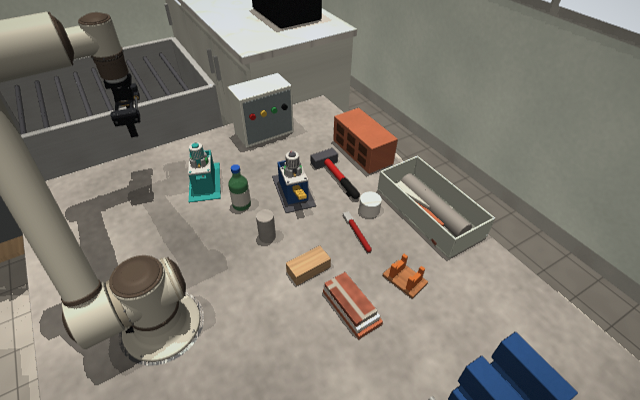

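View pics/top0.png

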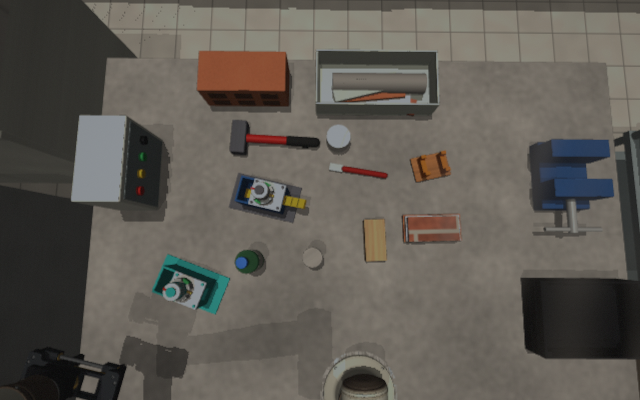

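View pics/wrist0.png

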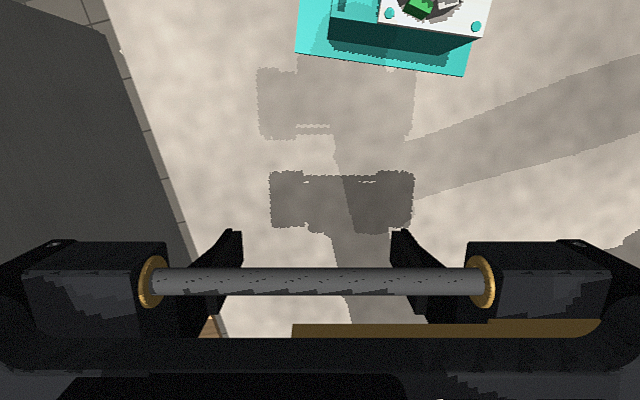

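The top view shows two keeper-like objects: a blue one at about (267,195) with a yellow bar toward the right, and a turquoise one at about (190,285). The blue one fits the description because of its colour and bar. The rest with orange forks is at about (431,166) and the slab stack is at (431,228). I'll enlarge these to confirm.

```bash
cat > h.py <<'E'
import numpy as np, cv2
from station import r
from scipy.spatial.transform import Rotation as R
def ray(n,u,v):
    c=r.calibration(n);Rm=cv2.Rodrigues(c['rvec'])[0]
    d=Rm.T@np.array([(u-c['cx'])/c['fx'],(v-c['cy'])/c['fy'],1.]);o=-Rm.T@c['tvec'];return o,d
def atz(n,u,v,z):
    o,d=ray(n,u,v);return o+d*(z-o[2])/d[2]
def proj(n,P):
    c=r.calibration(n);P=np.atleast_2d(P).astype(float)
    K=np.array([[c['fx'],0,c['cx']],[0,c['fy'],c['cy']],[0,0,1]])
    return cv2.projectPoints(P,c['rvec'],c['tvec'],K,None)[0][:,0]
def wproj(P,s):
    c=r.calibration('wrist');T=np.eye(4);T[:3,:3]=s['ee_rot'];T[:3,3]=s['tcp_pos'];W=T@c['tool_from_camera']
    p=(np.atleast_2d(P)-W[:3,3])@W[:3,:3]
    return np.c_[c['cx']+c['fx']*p[:,0]/p[:,2],c['cy']+c['fy']*p[:,1]/p[:,2]]
def wray(u,v,s):
    c=r.calibration('wrist');T=np.eye(4);T[:3,:3]=s['ee_rot'];T[:3,3]=s['tcp_pos'];W=T@c['tool_from_camera']
    return W[:3,3],W[:3,:3]@np.array([(u-c['cx'])/c['fx'],(v-c['cy'])/c['fy'],1.])
def watz(u,v,z,s):
    o,d=wray(u,v,s);return o+d*(z-o[2])/d[2]
def crop(img,x0,y0,w,h,k,f):
    cv2.imwrite(f,cv2.resize(img[y0:y0+h,x0:x0+w],None,fx=k,fy=k,interpolation=cv2.INTER_CUBIC))
E
python3 - <<'E'
from h import *
t=cv2.imread('pics/top0.png');s=cv2.imread('pics/side0.png')
crop(t,220,160,100,75,8,'pics/tk.png');crop(t,390,130,100,75,8,'pics/tr.png');crop(s,260,135,100,80,7,'pics/sk.png')
E
```

```text
(no output)
```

View pics/tk.png

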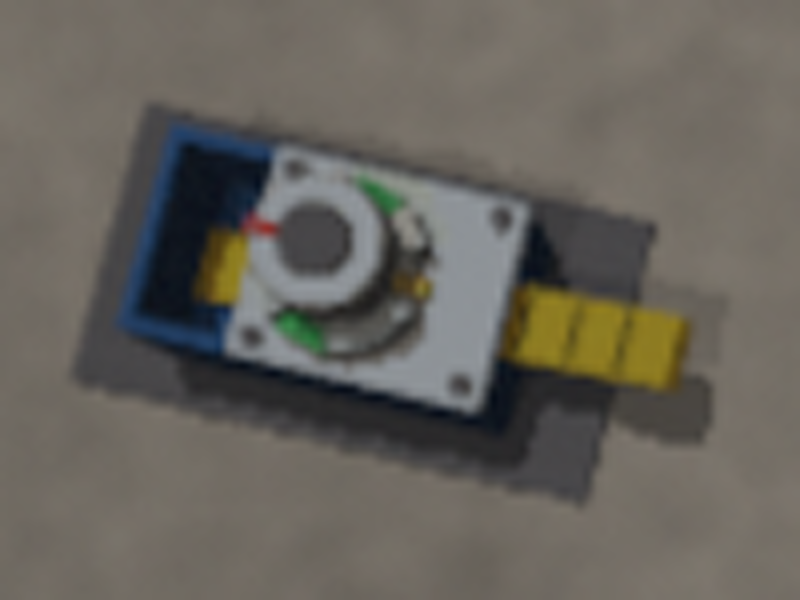

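View pics/tr.png

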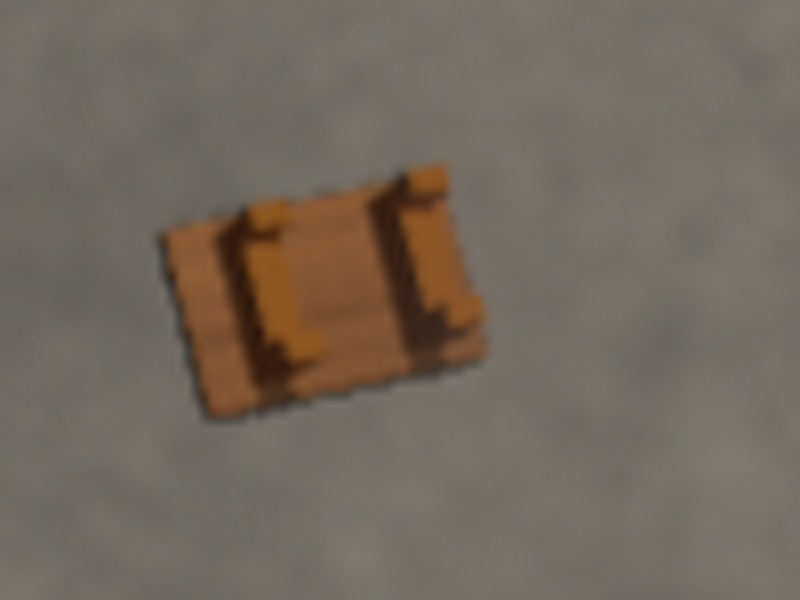

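View pics/sk.png

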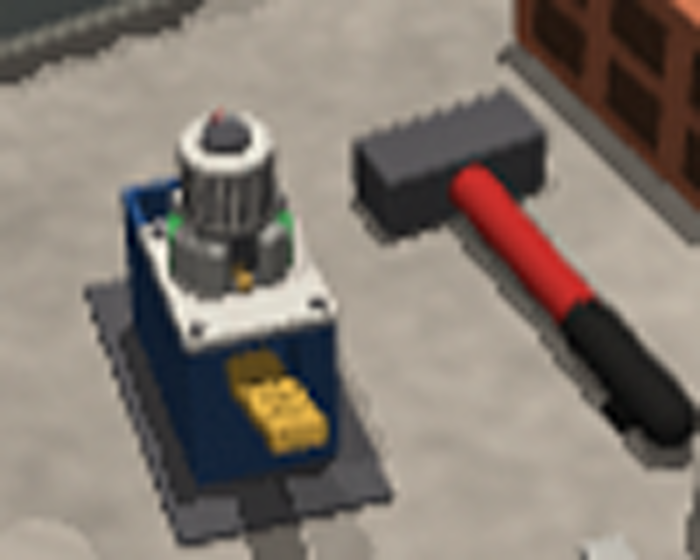

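The crops confirm it: the blue keeper has the yellow bar coming out of its front to the right, a red mark on the collar at about crop (262,225), and the rest with two forks. Next I'll fit the planar poses.

```bash
python3 - <<'E'
from h import *
from scipy.optimize import least_squares
def fit(L,px,o,x0):
    L=np.array(L,float);px=np.array(px)/8+o
    def P(p):
        c,s=np.cos(p[2]),np.sin(p[2]);return np.c_[p[0]+c*L[:,0]-s*L[:,1],p[1]+s*L[:,0]+c*L[:,1],L[:,2]]
    f=lambda p:(proj('top',P(p))-px).ravel()
    q=least_squares(f,x0);print(q.x,np.degrees(q.x[2]),np.round(q.fun.reshape(-1,2),2).tolist())
    return q.x
# keeper: front(-x) right in picture = world -y => keeper x ~ +y world
k=fit([[.025,-.037,.1],[.025,.037,.1],[-.065,.037,.1],[-.065,-.037,.1],[.065,-.037,.1],[.065,.037,.1]][:0]+
 [[.025,.037,.1],[.025,-.037,.1],[-.065,-.037,.1],[-.065,.037,.1],[.065,-.037,.1],[.065,.037,.1]],
 [(225,355),(275,145),(530,200),(480,412),(175,125),(122,325)],[220,160],[.5,.15,1.57])
# collar top circle center
print('collar',atz('top',220+316/8,160+241/8,.171))
c,s=np.cos(k[2]),np.sin(k[2])
print('pred collar',k[0]-.01*c,k[1]-.01*s)
print('tip',atz('top',220+690/8,160+318/8,.09),atz('top',220+675/8,160+388/8,.09))
print('tip pred', [(k[0]+c*a-s*b,k[1]+s*a+c*b) for a,b in((-.124,-.013),(-.124,.013))])
# rest x along world ~ -y (picture right)
rr=fit([[-.055,.0375,.012],[-.055,-.0375,.012],[.055,-.0375,.012]],[(163,232),(208,418),(487,355)],[390,130],[.6,-.2,-1.57])
c,s=np.cos(rr[2]),np.sin(rr[2])
for a in(-.037,-.023,.023,.037):
  for b in(-.03,-.02,.02,.03):
    print(a,b,((proj('top',[rr[0]+c*a-s*b,rr[1]+s*a+c*b,.063])-[390,130])*8).round())
E
```

```text
[0.54960045 0.27778671 1.35772145] 77.7917089041337 [[0.36, -0.23], [0.67, 0.17], [0.35, 0.34], [0.33, -0.19], [-0.82, -0.45], [-0.88, 0.34]]
collar [0.5472363  0.26891421 0.171     ]
pred collar 0.547485787756708 0.26801285321472734
tip [0.53351238 0.15185927 0.09      ] [0.50900145 0.1567128  0.09      ]
tip pred [(np.float64(0.5360846461353426), np.float64(0.15384186754091628)), (np.float64(0.5106726282341534), np.float64(0.15933998960118784))]
[ 0.64803978 -0.2207104  -1.34149792] -76.86216917822001 [[-0.46, -0.31], [0.12, 0.13], [0.34, 0.18]]
-0.037 -0.03 [[287. 364.]]
-0.037 -0.02 [[280. 338.]]
-0.037 0.02 [[252. 232.]]
-0.037 0.03 [[245. 206.]]
-0.023 -0.03 [[325. 356.]]
-0.023 -0.02 [[318. 329.]]
-0.023 0.02 [[290. 224.]]
-0.023 0.03 [[283. 197.]]
0.023 -0.03 [[448. 328.]]
0.023 -0.02 [[440. 302.]]
0.023 0.02 [[412. 197.]]
0.023 0.03 [[405. 171.]]
0.037 -0.03 [[485. 320.]]
0.037 -0.02 [[478. 294.]]
0.037 0.02 [[449. 189.]]
0.037 0.03 [[442. 162.]]
```

```bash
cat >> h.py <<'E'
def tool(yaw,lean=0):
    """tool x down, y at yaw(deg); lean: rotate about tool y by deg"""
    a=np.radians(yaw);x=np.array([0,0,-1.]);y=np.array([np.cos(a),np.sin(a),0]);z=np.cross(x,y)
    M=np.c_[x,y,z];return M@R.from_euler('y',lean,degrees=True).as_matrix()
def inc(p,M,s=None):
    s=s or r.sense();Q=s['ee_rot']
    print('turn',R.from_matrix(Q.T@M).as_rotvec(degrees=True).round(2),'shift',(Q.T@(np.array(p)-s['tcp_pos'])).round(4))
E
python3 - <<'E'
from h import *
inc([.5475,.268,.245],tool(-87.2))
for n,z,px in(("bottle",.1,(247,261)),("coretall",.1,(313,258)),("timber",.045,(375,240)),("slab",.054,(431,228)),("marble",.055,(338,137)),("chisel",.02,(360,171))): print(n,atz('top',*px,z).round(3))
E
```

```text
turn [-1.551e+01  1.000e-02 -9.000e-02] shift [-0.0148  0.2427 -0.4752]
bottle [0.365 0.309 0.1  ]
coretall [0.374 0.131 0.1  ]
timber [ 0.425 -0.045  0.045]
slab [ 0.46  -0.204  0.054]
marble [0.725 0.062 0.055]
chisel [ 0.631 -0.006  0.02 ]
```

{"op": "move_arm", "data": {
  "increments": [-2, 0, 0, -0.002, 0.02, -0.04, 0.087, -4, 0, 0, -0.004, 0.04, -0.079, 0.087, -6, 0, 0, -0.006, 0.06, -0.118, 0.087, -8, 0, 0, -0.008, 0.08, -0.157, 0.087, -10, 0, 0, -0.01, 0.1, -0.196, 0.087, -12, 0, 0, -0.012, 0.12, -0.235, 0.087, -14, 0, 0, -0.014, 0.14, -0.274, 0.087, -15, 0, 0, -0.015, 0.16, -0.313, 0.087, -15.5, 0, 0, -0.015, 0.18, -0.352, 0.087, -15.5, 0, 0, -0.015, 0.2, -0.391, 0.087, -15.5, 0, 0, -0.015, 0.218, -0.427, 0.087, -15.5, 0, 0, -0.015, 0.232, -0.454, 0.087]
}}

```text
time_s: 1.15
tcp_pos: [0.5226, 0.2883, 0.2454]
ee_rot: [[-0.0, 0.049, -0.999], [-0.0, -0.999, -0.049], [-1.0, 0.0, 0.0]]
wrist_force: [0.8, -0.0, 0.3]
gripper_width: 0.997
```

{"op": "move_arm", "data": {
  "increments": [0, 0, 0, 0, 0.016, -0.017, 0.087, 0, 0, 0, 0, 0.016, -0.017, 0.087, 0, 0, 0, 0, 0.016, -0.017, 0.087]
}}

```text
time_s: 1.4
tcp_pos: [0.5398, 0.2737, 0.2447]
ee_rot: [[-0.001, 0.046, -0.999], [-0.001, -0.999, -0.046], [-1.0, 0.001, 0.001]]
wrist_force: [-1.0, -0.1, 0.0]
gripper_width: 1.004
```

```bash
python3 - <<'E'
from h import *
s=r.sense();im=r.capture('wrist')[:,:,::-1];cv2.imwrite('pics/w1.png',im)
print(s['tcp_pos'],s['time_s'],s['wrist_force']);inc([.5475,.268,.245],tool(-87.2),s)
print(wproj([[.5475,.268,.171],[.5475,.268,.1]],s))
E
```

```text
[0.53977541 0.27365808 0.24470645] 1.4 [-1.01883224 -0.09171918  0.04062904]
turn [-0.18  0.08 -0.03] shift [-0.0003  0.006  -0.0075]
[[323.4882939  200.21732324]
 [321.7538133  179.37124395]]
```

View pics/w1.png

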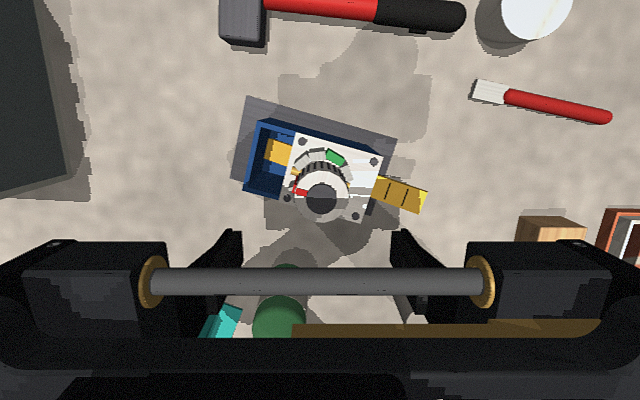

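The collar cap centre is at about (321,198) in the wrist view, against (323,200) predicted, so the estimate holds. I'll centre and descend.

{"op": "move_arm", "data": {
  "increments": [0, 0, 0, 0, -0.005, -0.004, 0.087, 0, 0, 0, 0, -0.005, -0.004, 0.087, 0, 0, 0, 0.02, -0.005, -0.004, 0.087, 0, 0, 0, 0.04, -0.005, -0.004, 0.087, 0, 0, 0, 0.05, -0.005, -0.004, 0.087, 0, 0, 0, 0.05, -0.005, -0.004, 0.087]
}}

```text
time_s: 1.95
tcp_pos: [0.5411, 0.2801, 0.1928]
ee_rot: [[-0.005, 0.05, -0.999], [-0.003, -0.999, -0.05], [-1.0, 0.003, 0.005]]
wrist_force: [0.6, 0.7, -0.5]
gripper_width: 1.001
```

```bash
python3 - <<'E'
from h import *
s=r.sense();print(s['tcp_pos'],s['joint_velocities'].round(1));inc([.5475,.268,.144],tool(-87.2),s)
im=r.capture('wrist')[:,:,::-1];crop(im,200,100,240,180,3,'pics/w2.png')
print(wproj([[.5475,.268,.171]],s))
E
```

```text
[0.54108729 0.28011    0.19281454] [-0.4 -1.4  3.1  1.5 -1.7  0. ]
turn [ 0.07  0.28 -0.17] shift [ 0.0488  0.0123 -0.006 ]
[[335.64601387 227.27995069]]
```

View pics/w2.png

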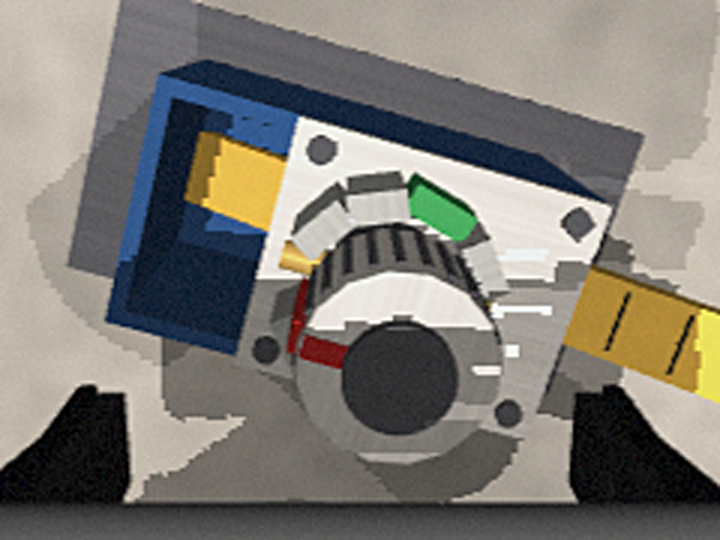

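{"op": "move_arm", "data": {
  "increments": [0, 0, 0, 0, 0.012, -0.006, 0.087, 0, 0, 0, 0.005, 0.012, -0.006, 0.087, 0, 0, 0, 0.02, 0.012, -0.006, 0.087, 0, 0, 0, 0.035, 0.012, -0.006, 0.087, 0, 0, 0, 0.048, 0.012, -0.006, 0.087, 0, 0, 0, 0.048, 0.012, -0.006, 0.087, 0, 0, 0, 0.048, 0.012, -0.006, 0.087]
}}

```text
time_s: 2.58
tcp_pos: [0.5499, 0.2681, 0.1478]
ee_rot: [[0.0, 0.048, -0.999], [-0.0, -0.999, -0.048], [-1.0, 0.0, -0.0]]
wrist_force: [-0.2, -0.3, -0.1]
gripper_width: 1.004
```

```bash
python3 - <<'E'
from h import *
s=r.sense();print(s['tcp_pos'],s['joint_velocities'].round(1),s['wrist_force']);inc([.548,.269,.144],tool(-87.2),s)
im=r.capture('wrist')[:,:,::-1];crop(im,200,100,240,180,3,'pics/w3.png')
E
```

```text
[0.54992114 0.2681042  0.14783048] [ 0.1 -1.2  1.5  0.5  0.1 -0.1] [-0.18468258 -0.34798464 -0.14734872]
turn [-0.02 -0.01 -0.02] shift [ 0.0038 -0.001   0.0019]
```

View pics/w3.png

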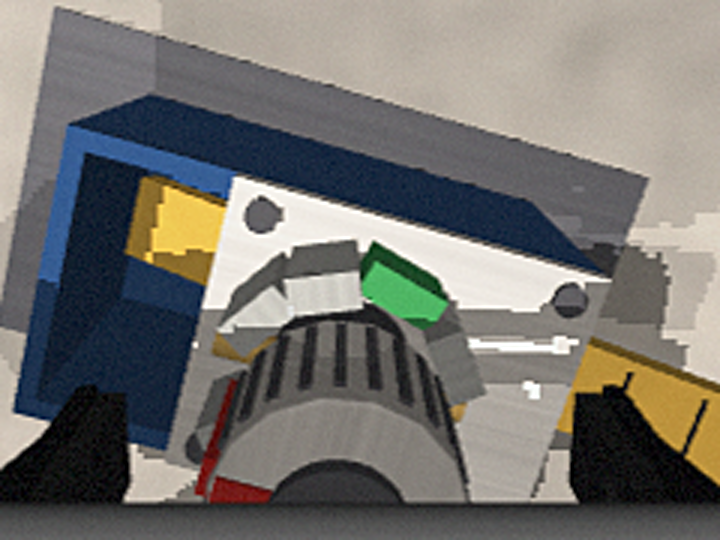

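The collar sits centred between the fingers (crop columns 125 and 572, cap at about 338). I'll close the gripper.

{"op": "move_arm", "data": {
  "increments": [0, 0, 0, 0.003, -0.001, 0.002, 0.087, 0, 0, 0, 0.003, -0.001, 0.002, 0.06, 0, 0, 0, 0.003, -0.001, 0.002, 0.03, 0, 0, 0, 0.003, -0.001, 0.002, 0.03, 0, 0, 0, 0.003, -0.001, 0.002, 0.03, 0, 0, 0, 0.003, -0.001, 0.002, 0.03, 0, 0, 0, 0.003, -0.001, 0.002, 0.03, 0, 0, 0, 0.003, -0.001, 0.002, 0.03]
}}

```text
time_s: 3.3
tcp_pos: [0.5476, 0.2692, 0.1446]
ee_rot: [[0.0, 0.049, -0.999], [0.0, -0.999, -0.049], [-1.0, -0.0, -0.0]]
wrist_force: [0.1, 0.3, 0.0]
gripper_width: 0.551
```

{"op": "move_arm", "data": {
  "increments": [0, 0, 0, 0, 0, 0, 0.0, 0, 0, 0, 0, 0, 0, 0.0, 0, 0, 0, 0, 0, 0, 0.0, 0, 0, 0, 0, 0, 0, 0.0]
}}

```text
time_s: 3.63
tcp_pos: [0.5477, 0.27, 0.1446]
ee_rot: [[0.001, 0.049, -0.999], [0.001, -0.999, -0.049], [-1.0, -0.001, -0.001]]
wrist_force: [-0.7, 3.6, 0.4]
gripper_width: 0.495
```

{"op": "move_arm", "data": {
  "increments": [0, 0, 0, -0.006, 0, 0, 0.0, 0, 0, 0, -0.012, 0, 0, 0.0, 0, 0, 0, -0.018, 0, 0, 0.0, 0, 0, 0, -0.024, 0, 0, 0.0, 0, 0, 0, -0.029, 0, 0, 0.0, 0, 0, 0, -0.033, 0, 0, 0.0, 0, 0, 0, -0.033, 0, 0, 0.0, 0, 0, 0, -0.033, 0, 0, 0.0]
}}

```text
time_s: 4.3
tcp_pos: [0.5475, 0.27, 0.1754]
ee_rot: [[-0.001, 0.048, -0.999], [0.001, -0.999, -0.048], [-1.0, -0.001, 0.001]]
wrist_force: [3.3, 4.5, -9.9]
gripper_width: 0.497
```

```bash
python3 - <<'E'
from h import *
s=r.sense();print(s['tcp_pos'],s['joint_velocities'].round(1),s['wrist_force'],s['gripper_width'],s['joints'].round(1))
im=r.capture('side')[:,:,::-1];crop(im,260,115,100,80,7,'pics/s4.png')
E
```

```text
[0.54754463 0.27001156 0.17535872] [-0.   0.3 -0.  -0.1  0.3  0.1] [ 3.32672634  4.50371112 -9.93824589] 0.4966914964548914 [ 41.4  23.1  -6.2  -0.1 -60.7  51.4]
```

View pics/s4.png

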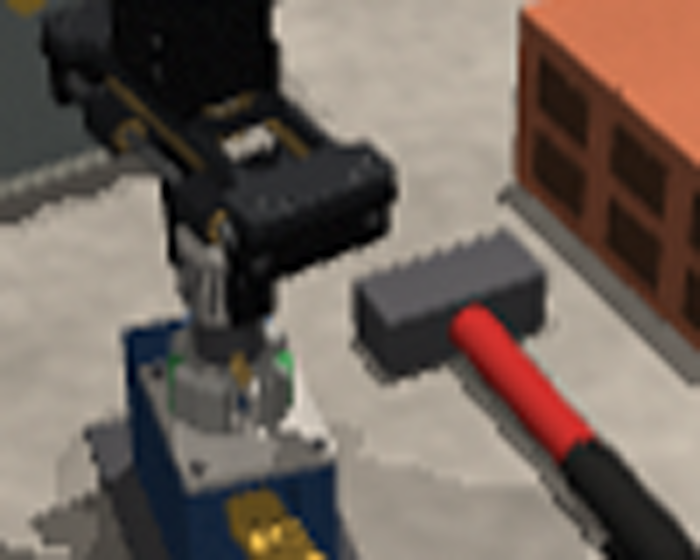

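The collar is up by about 31 mm with a 10 N pull, as expected for the spring. Next I'll turn it.

{"op": "move_arm", "data": {
  "increments": [-3, 0, 0, -0.001, 0, 0, 0.0, -9, 0, 0, -0.001, 0, 0, 0.0, -16, 0, 0, -0.001, 0, 0, 0.0, -23, 0, 0, -0.001, 0, 0, 0.0, -30, 0, 0, -0.001, 0, 0, 0.0, -37, 0, 0, -0.001, 0, 0, 0.0, -44, 0, 0, -0.001, 0, 0, 0.0, -51, 0, 0, -0.001, 0, 0, 0.0, -58, 0, 0, -0.001, 0, 0, 0.0, -65, 0, 0, -0.001, 0, 0, 0.0, -71, 0, 0, -0.001, 0, 0, 0.0, -75, 0, 0, -0.001, 0, 0, 0.0]
}}

```text
time_s: 5.35
tcp_pos: [0.5493, 0.2681, 0.1765]
ee_rot: [[0.002, 0.978, -0.208], [-0.002, -0.208, -0.978], [-1.0, 0.002, 0.001]]
wrist_force: [9.4, -2.7, -11.0]
gripper_width: 0.5
```

{"op": "move_arm", "data": {
  "increments": [0, 0, 0, 0, 0, 0, 0.0, 0, 0, 0, 0, 0, 0, 0.0]
}}

```text
time_s: 5.52
tcp_pos: [0.5493, 0.2681, 0.1765]
ee_rot: [[0.002, 0.977, -0.212], [-0.002, -0.212, -0.977], [-1.0, 0.002, 0.001]]
wrist_force: [8.5, 0.1, -10.4]
gripper_width: 0.5
```

```bash
python3 - <<'E'
from h import *
s=r.sense();print(s['tcp_pos'],s['joint_velocities'].round(1),s['wrist_force'],s['moment'],s['gripper_width'],s['joints'].round(1),np.degrees(np.arctan2(*s['ee_rot'][[1,0],1])))
im=r.capture('wrist')[:,:,::-1];crop(im,200,100,240,180,3,'pics/w5.png')
im=r.capture('side')[:,:,::-1];crop(im,260,115,100,80,7,'pics/s5.png')
E
```

```text
[0.54927155 0.26812908 0.17650915] [-0.1 -0.  -0.1  0.1  0.  -0.3] [  8.51823619   0.06142343 -10.41367391] [-0.44326385 -2.97805138  0.00612269] 0.4999634946835924 [ 4.120e+01  2.310e+01 -6.100e+00  1.000e-01 -6.080e+01  1.264e+02] -12.255049345774145
```

View pics/w5.png

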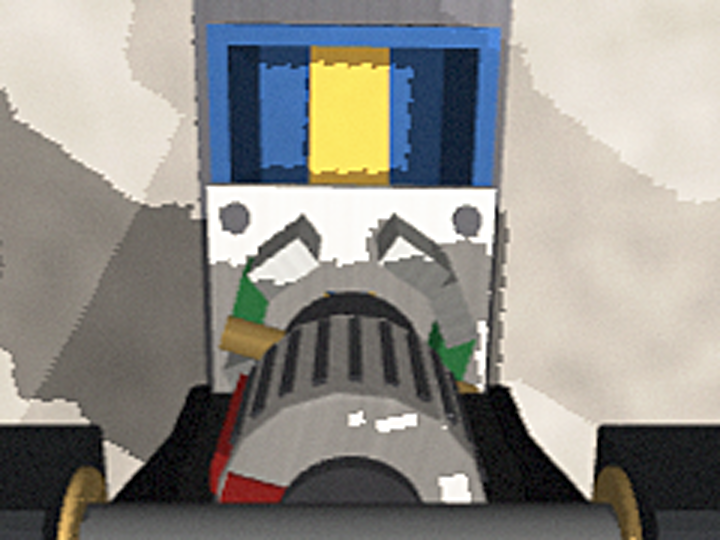

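View pics/s5.png

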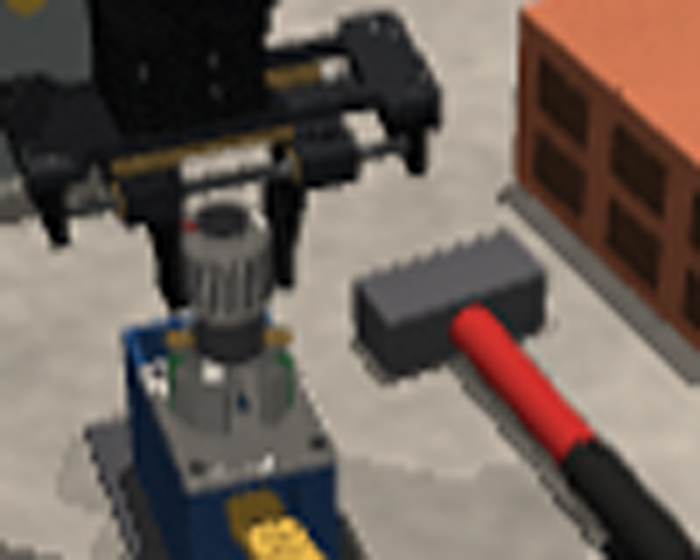

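The collar followed: the red mark is on the left and the brass ears are over the green notches. Next I'll lower it to the parked height.

{"op": "move_arm", "data": {
  "increments": [0, 0, 0, 0.003, 0, 0, 0.0, 0, 0, 0, 0.006, 0, 0, 0.0, 0, 0, 0, 0.009, 0, 0, 0.0, 0, 0, 0, 0.012, 0, 0, 0.0, 0, 0, 0, 0.013, 0, 0, 0.0, 0, 0, 0, 0.013, 0, 0, 0.0]
}}

```text
time_s: 6.12
tcp_pos: [0.5493, 0.2681, 0.1638]
ee_rot: [[0.002, 0.977, -0.212], [-0.002, -0.212, -0.977], [-1.0, 0.002, 0.001]]
wrist_force: [8.9, -0.9, -9.5]
gripper_width: 0.497
```

{"op": "move_arm", "data": {
  "increments": [0, 0, 0, 0.001, 0, 0, 0.0, 0, 0, 0, 0.002, 0, 0, 0.0, 0, 0, 0, 0.002, 0, 0, 0.0]
}}

```text
time_s: 6.37
tcp_pos: [0.5493, 0.2681, 0.1626]
ee_rot: [[0.002, 0.977, -0.212], [-0.002, -0.212, -0.977], [-1.0, 0.002, 0.001]]
wrist_force: [7.6, -1.6, -7.3]
gripper_width: 0.498
```

{"op": "move_arm", "data": {
  "increments": [0, 0, 0, 0.001, 0, 0, 0.0, 0, 0, 0, 0.001, 0, 0, 0.05, 0, 0, 0, 0.001, 0, 0, 0.087, 0, 0, 0, 0.001, 0, 0, 0.087, 0, 0, 0, 0.001, 0, 0, 0.087, 0, 0, 0, 0.001, 0, 0, 0.087]
}}

```text
time_s: 6.87
tcp_pos: [0.5473, 0.2691, 0.1627]
ee_rot: [[-0.0, 0.977, -0.211], [-0.0, -0.211, -0.977], [-1.0, -0.0, 0.0]]
wrist_force: [0.5, 0.0, -0.2]
gripper_width: 0.791
```

{"op": "move_arm", "data": {
  "increments": [0, 0, 0, 0, 0, 0, 0.087, 0, 0, 0, -0.02, 0, 0, 0.087, 0, 0, 0, -0.06, 0, 0, 0.087, 0, 0, 0, -0.09, 0, 0, 0.087, 0, 0, 0, -0.09, 0, 0, 0.087]
}}

```text
time_s: 7.28
tcp_pos: [0.5506, 0.2709, 0.2606]
ee_rot: [[0.013, 0.978, -0.21], [0.007, -0.21, -0.978], [-1.0, 0.011, -0.009]]
wrist_force: [0.1, 0.4, 1.3]
gripper_width: 0.992
```

```bash
python3 - <<'E'
from h import *
s=r.sense();print(s['tcp_pos'],s['wrist_force'],s['gripper_width'],s['time_s'])
im=r.capture('wrist')[:,:,::-1];crop(im,200,100,240,180,3,'pics/w6.png')
im=r.capture('side')[:,:,::-1];crop(im,260,115,100,80,7,'pics/s6.png')
E
```

```text
[0.55062509 0.27087649 0.26060851] [0.09762115 0.38237737 1.25177336] 0.9923160925953215 7.2833
```

View pics/w6.png

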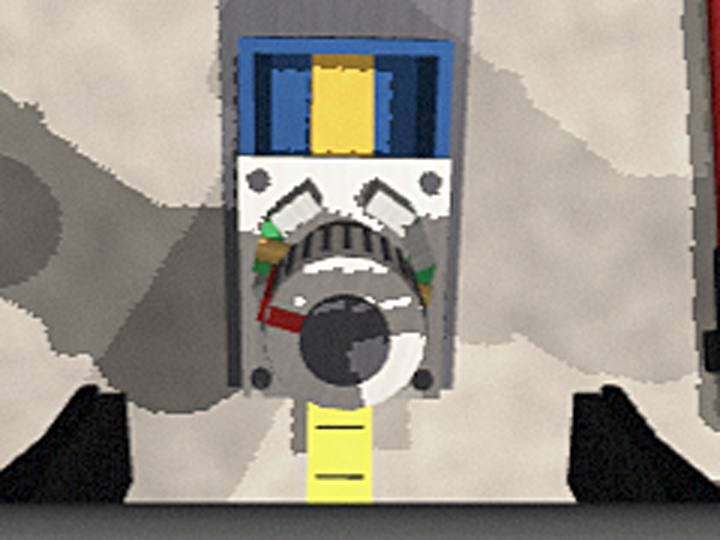

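View pics/s6.png

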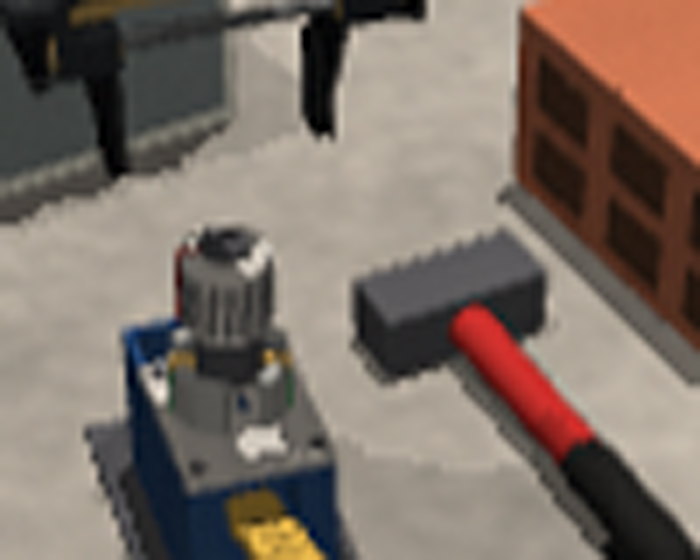

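The collar is parked: its brass ears sit in the green notches. I'll flip the wrist half a turn, to keep joint 6 within range later, while moving over the bar's outer end.

{"op": "move_arm", "data": {
  "increments": [7, 0, 0, 0, 0, 0.01, 0.087, 14, 0, 0, 0, 0, 0.02, 0.087, 21, 0, 0, 0, 0, 0.03, 0.087, 28, 0, 0, 0, 0, 0.04, 0.087, 35, 0, 0, 0, 0, 0.05, 0.087, 42, 0, 0, 0, 0, 0.06, 0.087, 49, 0, 0, 0, 0, 0.07, 0.087, 56, 0, 0, 0, 0, 0.08, 0.087, 63, 0, 0, 0, 0, 0.09, 0.087, 70, 0, 0, 0, 0, 0.092, 0.087, 77, 0, 0, 0, 0, 0.092, 0.087, 84, 0, 0, 0, 0, 0.092, 0.087]
}}

```text
time_s: 8.38
tcp_pos: [0.5272, 0.1787, 0.251]
ee_rot: [[-0.003, -0.115, -0.993], [-0.001, -0.993, 0.115], [-1.0, 0.002, 0.003]]
wrist_force: [-0.7, 0.5, -0.1]
gripper_width: 0.998
```

{"op": "move_arm", "data": {
  "increments": [7, 0, 0, 0, 0, 0, 0.087, 14, 0, 0, 0, 0, 0, 0.087, 21, 0, 0, 0, 0, 0, 0.087, 28, 0, 0, 0, 0, 0, 0.087, 35, 0, 0, 0, 0, 0, 0.087, 42, 0, 0, 0, 0, 0, 0.087, 49, 0, 0, 0, 0, 0, 0.087, 56, 0, 0, 0, 0, 0, 0.087, 63, 0, 0, 0, 0, 0, 0.087, 70, 0, 0, 0, 0, 0, 0.087, 77, 0, 0, 0, 0, 0, 0.087, 84, 0, 0, 0, 0, 0, 0.087]
}}

```text
time_s: 9.38
tcp_pos: [0.5272, 0.179, 0.2508]
ee_rot: [[-0.003, -1.0, 0.01], [-0.002, 0.01, 1.0], [-1.0, 0.003, -0.002]]
wrist_force: [-0.3, 0.5, -0.4]
gripper_width: 1.001
```

{"op": "move_arm", "data": {
  "increments": [6, 0, 0, 0, 0, 0, 0.087, 12, 0, 0, 0, 0, 0, 0.087, 12, 0, 0, 0, 0, 0, 0.087, 12, 0, 0, 0, 0, 0, 0.087]
}}

```text
time_s: 9.72
tcp_pos: [0.5275, 0.1791, 0.2513]
ee_rot: [[-0.002, -0.978, 0.209], [-0.001, 0.209, 0.978], [-1.0, 0.002, -0.002]]
wrist_force: [0.4, -0.3, -0.3]
gripper_width: 0.998
```

```bash
cat >> h.py <<'E'
KP=np.array([.5499,.2790]);KY=77.8
def kp(x,y,z):
    a=np.radians(KY);return np.array([KP[0]+np.cos(a)*x-np.sin(a)*y,KP[1]+np.sin(a)*x+np.cos(a)*y,z])
E
python3 - <<'E'
from h import *
s=r.sense();print(s['tcp_pos'],s['wrist_force'],s['joints'].round(1),s['time_s'])
inc(kp(-.1015,0,.064),tool(KY+90),s)
im=r.capture('wrist')[:,:,::-1];cv2.imwrite('pics/w7.png',im)
print(wproj([kp(-.1255,.013,.09),kp(-.1255,-.013,.09),kp(-.1015,0,.075),kp(-.065,.037,.1),kp(-.065,-.037,.1)],s))
E
```

```text
[0.52751009 0.17910517 0.25133853] [ 0.41415633 -0.26021519 -0.34022126] [ 35.4  14.7  -7.2  -0.  -68.2 -47.5] 9.7167
turn [ 0.15 -0.09 -0.11] shift [ 0.1873 -0.0011  0.0012]
[[327.54510234 162.0053867 ]
 [302.91194291 161.96238457]
 [315.21431131 180.82400385]
 [349.38804767 219.15407224]
 [280.89467657 219.06821726]]
```

View pics/w7.png

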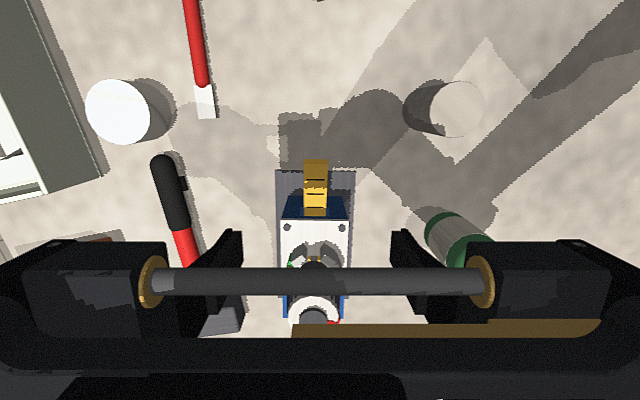

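The bar tip appears at (304–328,160), against (303–327,162) predicted. I'll descend over it.

{"op": "move_arm", "data": {
  "increments": [0, 0, 0, 0.015, -0.001, 0.001, 0.087, 0, 0, 0, 0.04, -0.001, 0.001, 0.087, 0, 0, 0, 0.07, -0.001, 0.001, 0.087, 0, 0, 0, 0.1, -0.001, 0.001, 0.087, 0, 0, 0, 0.12, -0.001, 0.001, 0.087, 0, 0, 0, 0.135, -0.001, 0.001, 0.087, 0, 0, 0, 0.15, -0.001, 0.001, 0.087, 0, 0, 0, 0.165, -0.001, 0.001, 0.087, 0, 0, 0, 0.175, -0.001, 0.001, 0.087, 0, 0, 0, 0.184, -0.001, 0.001, 0.087, 0, 0, 0, 0.184, -0.001, 0.001, 0.087]
}}

```text
time_s: 10.68
tcp_pos: [0.5282, 0.1795, 0.0666]
ee_rot: [[-0.003, -0.977, 0.211], [-0.002, 0.211, 0.977], [-1.0, 0.003, -0.003]]
wrist_force: [0.1, -0.7, -0.5]
gripper_width: 1.001
```

```bash
python3 - <<'E'
from h import *
s=r.sense();print(s['tcp_pos'],s['wrist_force'],s['time_s'])
inc(kp(-.1015,0,.064),tool(KY+90),s)
im=r.capture('wrist')[:,:,::-1];cv2.imwrite('pics/w8.png',im)
im=r.capture('side')[:,:,::-1];crop(im,240,115,120,100,6,'pics/s8.png')
E
```

```text
[0.52821477 0.17948435 0.06664301] [ 0.0807783  -0.68576128 -0.48310946] 10.6833
turn [ 0.02 -0.14 -0.16] shift [ 0.0026 -0.0002  0.0004]
```

View pics/w8.png

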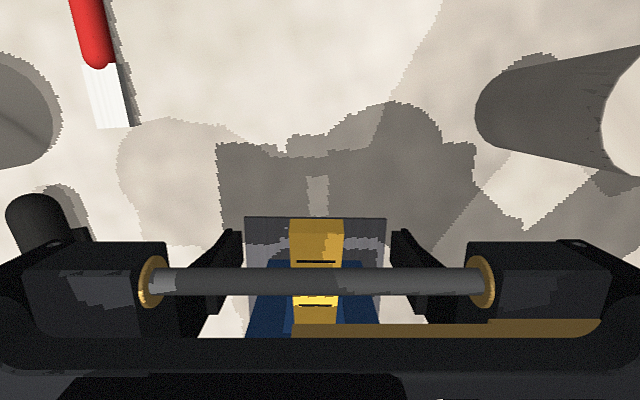

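View pics/s8.png

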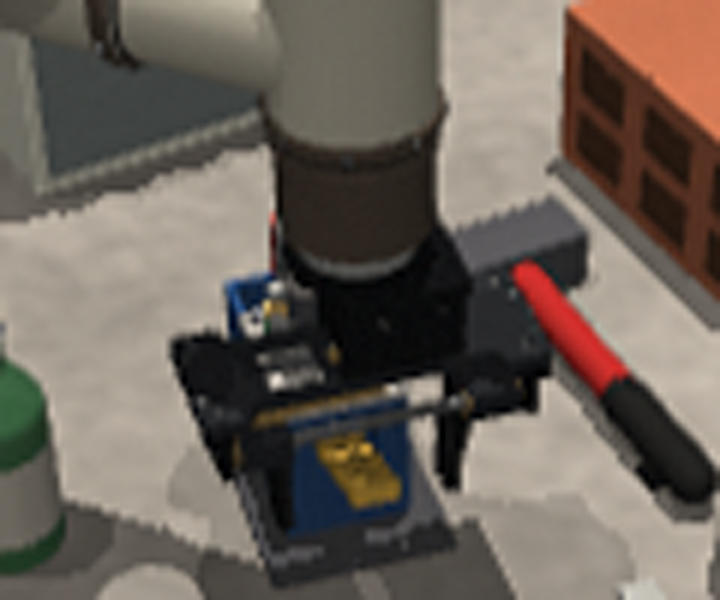

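The bar is centred between the fingers (columns 291–345) and nothing is touching, so I'll close.

{"op": "move_arm", "data": {
  "increments": [0, 0, 0, 0.002, 0, 0, 0, 0, 0, 0, 0.002, 0, 0, 0, 0, 0, 0, 0.002, 0, 0, 0, 0, 0, 0, 0.002, 0, 0, 0, 0, 0, 0, 0.002, 0, 0, 0, 0, 0, 0, 0.002, 0, 0, 0, 0, 0, 0, 0.002, 0, 0, 0, 0, 0, 0, 0.002, 0, 0, 0, 0, 0, 0, 0.002, 0, 0, 0, 0, 0, 0, 0.002, 0, 0, 0, 0, 0, 0, 0.002, 0, 0, 0, 0, 0, 0, 0.002, 0, 0, 0]
}}

```text
time_s: 11.78
tcp_pos: [0.5293, 0.18, 0.0665]
ee_rot: [[-0.0, -0.977, 0.212], [-0.0, 0.212, 0.977], [-1.0, 0.0, -0.0]]
wrist_force: [-0.7, -0.1, 0.4]
gripper_width: 0.296
```

{"op": "move_arm", "data": {
  "increments": [0, 0, 0, 0, 0, 0, 0, 0, 0, 0, 0, 0, 0, 0, 0, 0, 0, 0, 0, 0, 0]
}}

```text
time_s: 12.03
tcp_pos: [0.5293, 0.1801, 0.0666]
ee_rot: [[0.0, -0.977, 0.212], [-0.0, 0.212, 0.977], [-1.0, -0.0, -0.0]]
wrist_force: [0.3, -1.6, 0.5]
gripper_width: 0.293
```

Gripped at about 25.5 mm. I'll draw the bar out along its own tilted axis.

{"op": "move_arm", "data": {
  "increments": [0, 0, 0, -0.002, 0, -0.001, 0, 0, 0, 0, -0.004, 0, -0.006, 0, 0, 0, 0, -0.0065, 0, -0.0125, 0, 0, 0, 0, -0.009, 0, -0.0185, 0, 0, 0, 0, -0.0125, 0, -0.028, 0, 0, 0, 0, -0.0125, 0, -0.028, 0]
}}

```text
time_s: 12.53
tcp_pos: [0.5228, 0.151, 0.0798]
ee_rot: [[-0.0, -0.977, 0.213], [-0.0, 0.213, 0.977], [-1.0, 0.0, -0.0]]
wrist_force: [0.0, 0.4, -1.3]
gripper_width: 0.291
```

```bash
python3 - <<'E'
from h import *
s=r.sense();print(s['tcp_pos'],s['wrist_force'],s['moment'],s['time_s'],s['gripper_width'])
im=r.capture('wrist')[:,:,::-1];cv2.imwrite('pics/w9.png',im)
im=r.capture('side')[:,:,::-1];crop(im,240,115,120,100,6,'pics/s9.png')
E
```

```text
[0.52278336 0.15104507 0.07976112] [ 0.01918473  0.41668403 -1.26949062] [ 0.04025028 -0.04065908 -0.0576931 ] 12.5333 0.2905154661178007
```

View pics/w9.png

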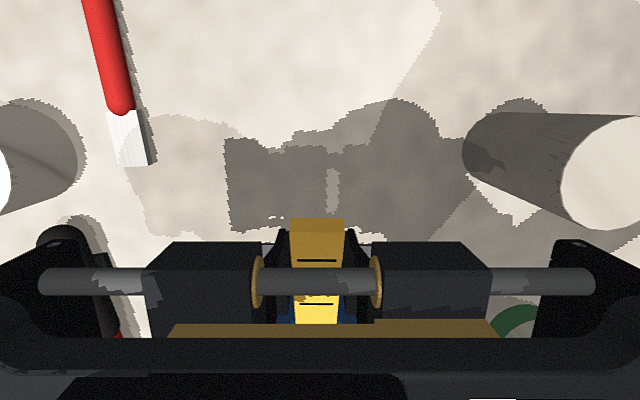

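View pics/s9.png

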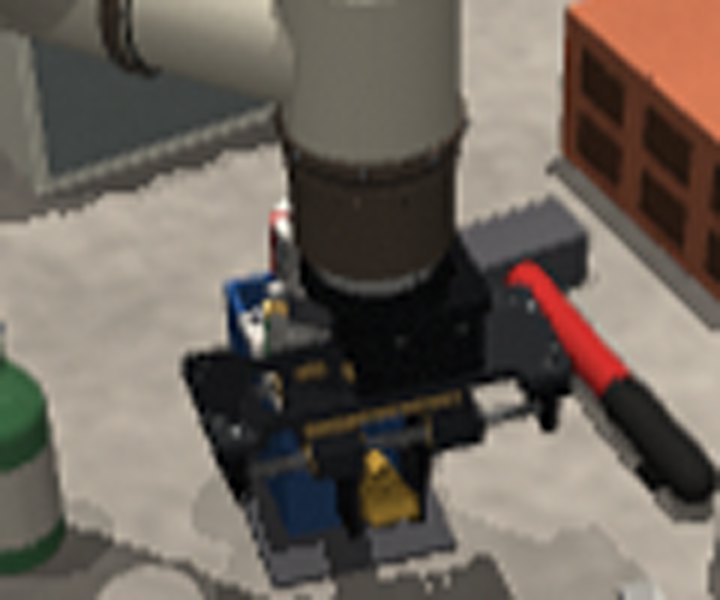

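{"op": "move_arm", "data": {
  "increments": [0, 0, 0, -0.003, 0, -0.007, 0, 0, 0, 0, -0.0075, 0, -0.0185, 0, 0, 0, 0, -0.0125, 0, -0.031, 0, 0, 0, 0, -0.0175, 0, -0.043, 0, 0, 0, 0, -0.0225, 0, -0.0555, 0, 0, 0, 0, -0.0275, 0, -0.068, 0, 0, 0, 0, -0.0325, 0, -0.08, 0, 0, 0, 0, -0.0375, 0, -0.0925, 0, 0, 0, 0, -0.0425, 0, -0.105, 0, 0, 0, 0, -0.0475, 0, -0.117, 0, 0, 0, 0, -0.0505, 0, -0.125, 0, 0, 0, 0, -0.0505, 0, -0.125, 0]
}}

```text
time_s: 13.63
tcp_pos: [0.4968, 0.0291, 0.1303]
ee_rot: [[0.001, -0.977, 0.213], [0.0, 0.213, 0.977], [-1.0, -0.001, 0.0]]
wrist_force: [0.4, 0.4, -1.1]
gripper_width: 0.3
```

```bash
python3 - <<'E'
from h import *
s=r.sense();print(s['tcp_pos'],s['wrist_force'],s['moment'],s['time_s'],s['gripper_width'])
im=r.capture('wrist')[:,:,::-1];cv2.imwrite('pics/w10.png',im)
im=r.capture('side')[:,:,::-1];crop(im,240,115,150,120,5,'pics/s10.png')
E
```

```text
[0.49675808 0.02911722 0.13034628] [ 0.4047255   0.36189915 -1.1359191 ] [ 0.00511504 -0.06282666  0.02218315] 13.6333 0.29986888149629
```

View pics/s10.png

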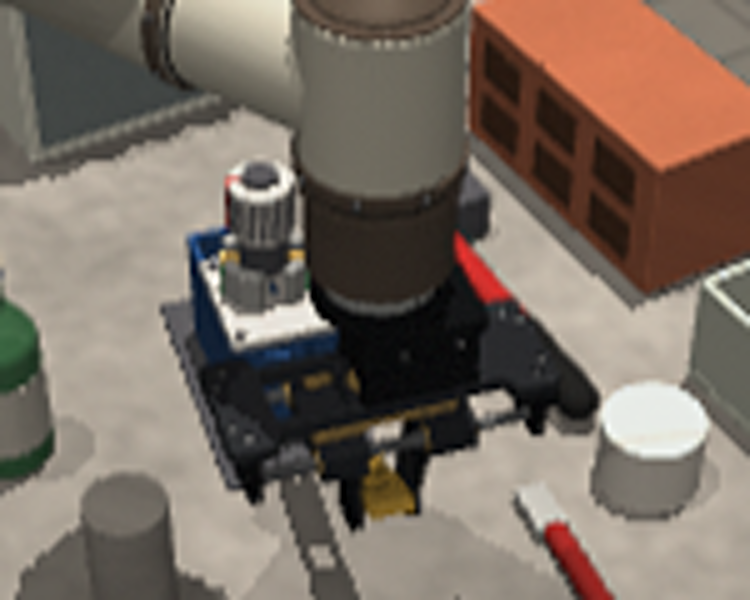

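View pics/w10.png

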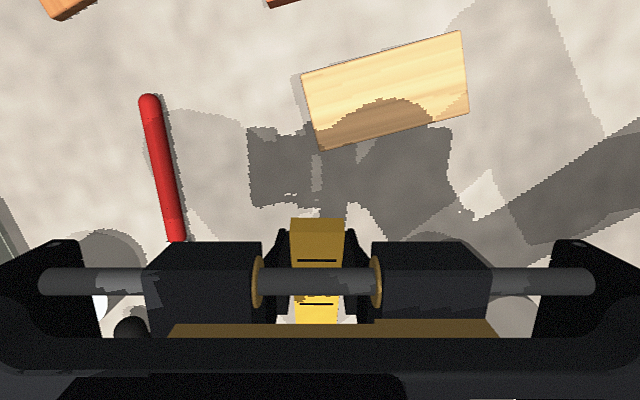

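The bar is out and the grip hasn't slipped: the tip's lower edge is still at row 218, which matches a grip at x≈-72 mm. Now I'll compute the transfer.

```bash
cat >> h.py <<'E'
RM=np.array([.6480,-.2207]);BY=103.1
def place(h,off=.072):
    a=np.radians(BY);g=np.array([*(RM-off*np.array([np.cos(a),np.sin(a)])),.05+h]);M=tool(BY+90,-22)
    return g+.011*M[:,0],M
E
python3 - <<'E'
from h import *
s=r.sense();p,M=place(.1);print(p,M.round(3).tolist());inc(p,M,s);inc([.497,.029,.22],tool(KY+90,-22),s)
E
```

```text
[ 0.66338494 -0.28681283  0.13980098] [[-0.085, -0.974, -0.21], [0.365, -0.227, 0.903], [-0.927, 0.0, 0.375]]
turn [-25.03 -21.62   4.89] shift [-0.0101 -0.2298 -0.2746]
turn [ -0.04 -21.98   0.03] shift [-0.0903 -0.0003 -0.0013]
```

{"op": "move_arm", "data": {
  "increments": [0, 0, 0, -0.012, 0, 0, 0, 0, 0, 0, -0.03, 0, 0, 0, 0, -4, 0, -0.05, 0, 0, 0, 0, -9, 0, -0.07, 0, 0, 0, 0, -14, 0, -0.085, 0, 0, 0, 0, -18, 0, -0.09, 0, 0, 0, 0, -21, 0, -0.09, 0, 0, 0, 0, -22, 0, -0.09, 0, 0, 0, 0, -22, 0, -0.09, 0, 0, 0]
}}

```text
time_s: 14.48
tcp_pos: [0.4969, 0.03, 0.219]
ee_rot: [[0.079, -0.977, 0.198], [0.366, 0.213, 0.906], [-0.927, 0.001, 0.374]]
wrist_force: [0.3, -0.1, -1.1]
gripper_width: 0.293
```

```bash
python3 - <<'E'
from h import *
s=r.sense();print(s['tcp_pos'],s['wrist_force'],s['joints'].round(1));p,M=place(.1);inc(p,M,s)
im=r.capture('side')[:,:,::-1];crop(im,240,65,150,120,5,'pics/s11.png')
im=r.capture('wrist')[:,:,::-1];cv2.imwrite('pics/w11.png',im)
E
```

```text
[0.49687551 0.02998625 0.21895842] [ 0.29804696 -0.07384881 -1.14889665] [  8.3   9.5 -13.3 -23.5 -61.4 -10.2]
turn [-2.357e+01 -2.000e-02  9.440e+00] shift [-0.0294 -0.2302 -0.2837]
```

View pics/s11.png

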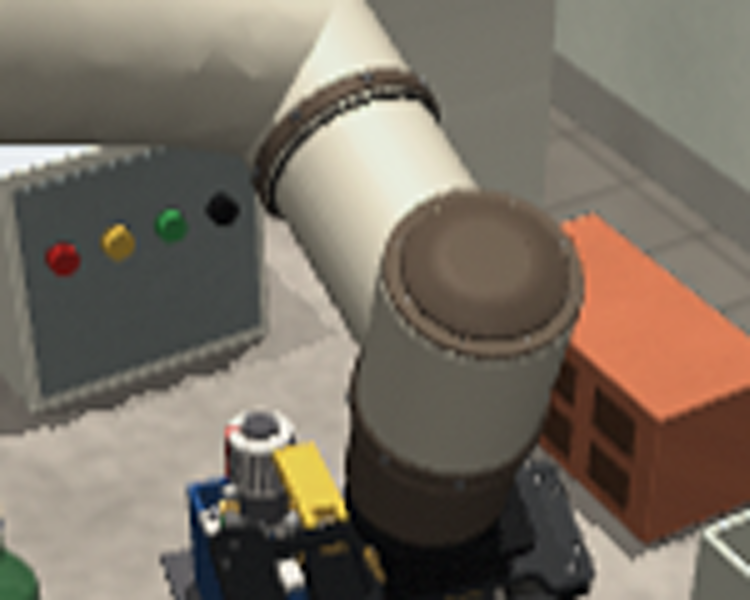

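View pics/w11.png

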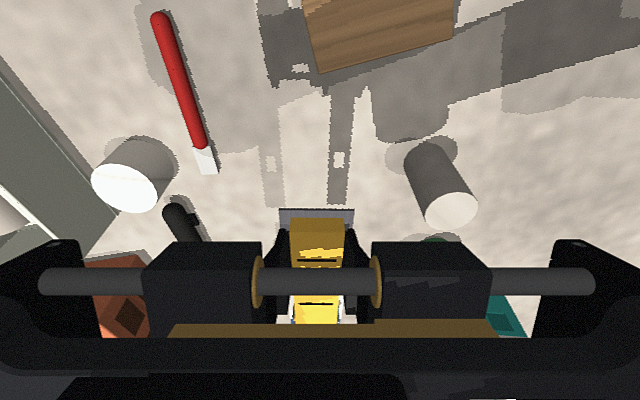

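{"op": "move_arm", "data": {
  "increments": [-1, 0, 0.4, -0.001, -0.01, -0.012, 0, -3, 0, 1.2, -0.003, -0.028, -0.035, 0, -5, 0, 2.1, -0.006, -0.05, -0.062, 0, -8, 0, 3.1, -0.01, -0.075, -0.092, 0, -10.5, 0, 4.2, -0.013, -0.1, -0.123, 0, -13, 0, 5.2, -0.016, -0.125, -0.154, 0, -15.5, 0, 6.2, -0.019, -0.15, -0.185, 0, -18, 0, 7.2, -0.022, -0.175, -0.216, 0, -20.5, 0, 8.2, -0.025, -0.2, -0.246, 0, -22.5, 0, 9, -0.028, -0.217, -0.268, 0, -23.5, 0, 9.4, -0.029, -0.226, -0.279, 0, -23.6, 0, 9.4, -0.029, -0.23, -0.284, 0]
}}

```text
time_s: 15.58
tcp_pos: [0.6645, -0.287, 0.1363]
ee_rot: [[-0.087, -0.974, -0.211], [0.364, -0.228, 0.903], [-0.927, 0.002, 0.375]]
wrist_force: [-0.9, 0.7, -0.8]
gripper_width: 0.295
```

{"op": "move_arm", "data": {
  "increments": [0, 0, 0, 0, 0, 0, 0, 0, 0, 0, 0, 0, 0, 0]
}}

```text
time_s: 15.75
tcp_pos: [0.6638, -0.2848, 0.1395]
ee_rot: [[-0.085, -0.973, -0.213], [0.365, -0.229, 0.902], [-0.927, -0.001, 0.375]]
wrist_force: [-0.1, -0.2, -1.2]
gripper_width: 0.296
```

```bash
python3 - <<'E'
from h import *
s=r.sense();print(s['tcp_pos'],s['wrist_force'],s['joints'].round(1),s['time_s']);p,M=place(.1);inc(p,M,s)
im=r.capture('side')[:,:,::-1];crop(im,320,170,160,130,5,'pics/s12.png')
im=r.capture('top')[:,:,::-1];crop(im,360,110,130,100,6,'pics/t12.png')
E
```

```text
[ 0.66375305 -0.284783    0.13949889] [-0.07602916 -0.16203008 -1.15860026] [-18.7  42.9  28.  -18.6 -87.2  34.9] 15.75
turn [ 0.14  0.01 -0.01] shift [-0.001   0.0008 -0.0016]
```

View pics/s12.png

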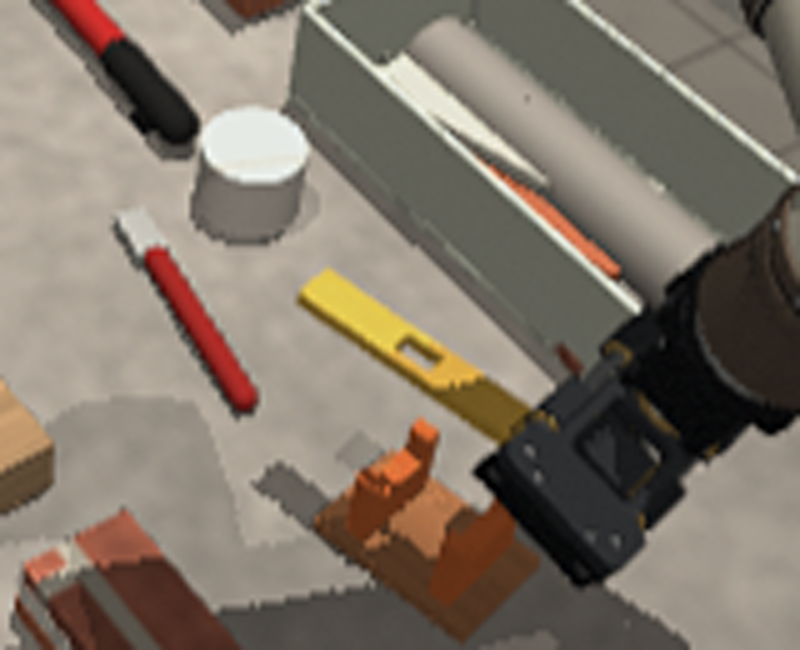

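View pics/t12.png

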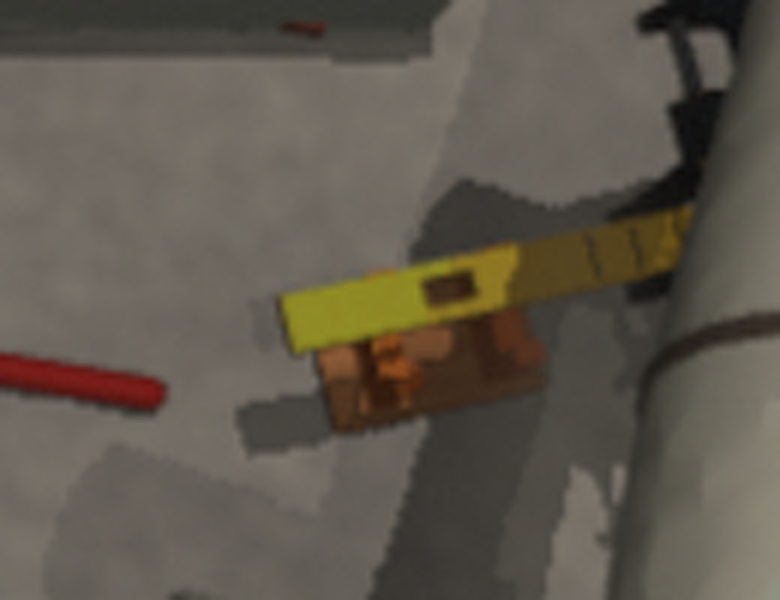

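```bash
python3 - <<'E'
from h import *
s=r.sense();t=np.radians(BY);d=np.array([np.cos(t),np.sin(t),0]);n=np.array([-d[1],d[0],0])
g=s['tcp_pos']-.011*s['ee_rot'][:,0];print('grasp',g)
bx=s['ee_rot']@np.array([np.sin(np.radians(22)),0,np.cos(np.radians(22))]);print('bx',bx)
bz=np.cross(bx,n); bz*=np.sign(bz[2])
c=g+bx*.172+bz*.005
for q in(c+.013*n,c-.013*n):
    print('top',((proj('top',q)-[360,110])*6).round(),'side',((proj('side',q)-[320,170])*5).round())
t0=cv2.imread('pics/top0.png');crop(t0,300,40,150,100,5,'pics/tray.png')
s0=cv2.imread('pics/side0.png');crop(s0,370,140,135,120,5,'pics/trays.png')
E
```

```text
grasp [ 0.6647174  -0.28856787  0.15121983]
bx [-2.29604405e-01  9.73283637e-01 -8.82373454e-04]
top [[301. 347.]] side [[298. 288.]]
top [[287. 290.]] side [[327. 264.]]
```

View pics/tray.png

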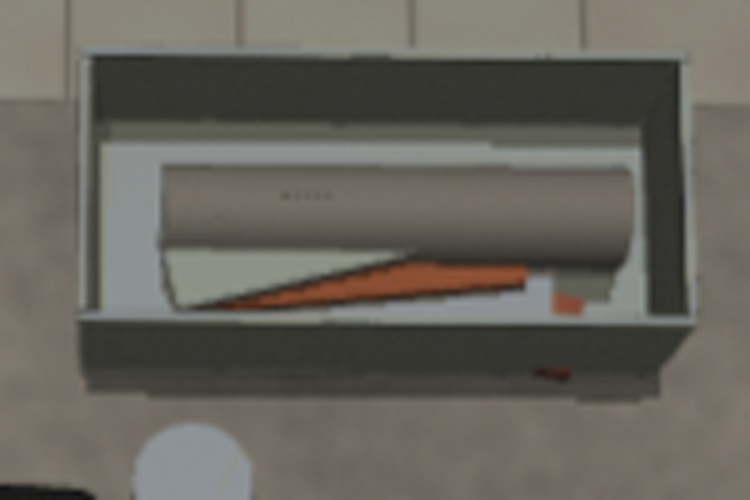

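View pics/trays.png

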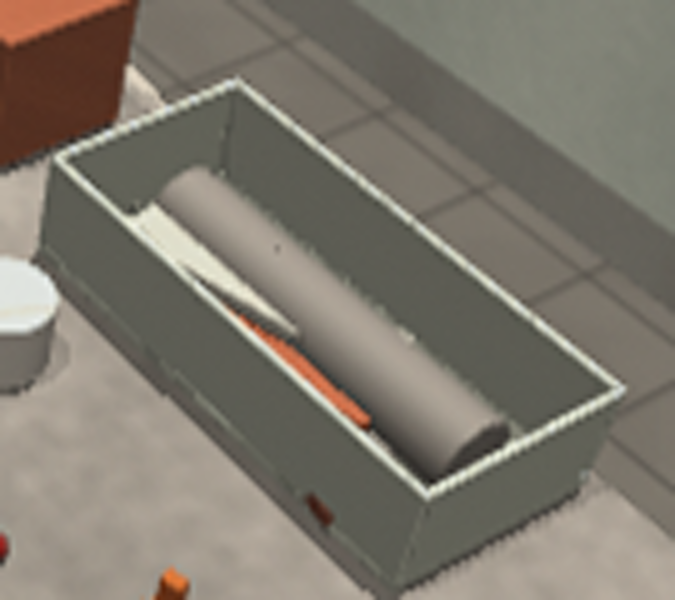

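```bash
python3 - <<'E'
from h import *
def tri(a,b):
    o1,d1=ray('top',*a);o2,d2=ray('side',*b);A=np.c_[d1,-d2];k=np.linalg.lstsq(A,o2-o1,rcond=None)[0]
    p,q=o1+d1*k[0],o2+d2*k[1];return (p+q)/2,np.linalg.norm(p-q)
print('tray corner',tri((300+693/5,40+322/5),(370+428/5,140+492/5)))
print('left corner',tri((300+80/5,40+318/5),(370+57/5,140+157/5)))
# bar far end
print(tri((360+280/6,110+297/6),(320+330/5,170+268/5)),tri((360+295/6,110+355/6),(320+300/5,170+297/5)))
p,M=place(0)
g=p-.011*M[:,0]
for sy in(-.095,.095):
  for sz in(-.0375,.0375):
    for b in (.051,.12): print(sy,sz,b,(g-b*M[:,0]+sy*M[:,1]+sz*M[:,2]).round(3))
E
```

```text
tray corner (array([ 0.81695321, -0.2280043 ,  0.08984456]), np.float64(0.004892218127566443))
left corner (array([0.81784098, 0.12648482, 0.08644778]), np.float64(0.006310758134653124))
(array([ 0.63824513, -0.11752113,  0.15091947]), np.float64(0.004592291769336211)) (array([ 0.61256477, -0.12422438,  0.14784914]), np.float64(0.004269732091977569))
-0.095 -0.0375 0.051 [ 0.769 -0.322  0.083]
-0.095 -0.0375 0.12 [ 0.775 -0.347  0.147]
-0.095 0.0375 0.051 [ 0.753 -0.254  0.111]
-0.095 0.0375 0.12 [ 0.759 -0.279  0.175]
0.095 -0.0375 0.051 [ 0.584 -0.365  0.083]
0.095 -0.0375 0.12 [ 0.59  -0.39   0.147]
0.095 0.0375 0.051 [ 0.568 -0.297  0.111]
0.095 0.0375 0.12 [ 0.574 -0.322  0.175]
```

The tray rim is at x≈0.817, clear of the gripper (maximum 0.775). The bar is aligned over the rest to within about 2 mm, so I'll lower it to just above the cheeks.

{"op": "move_arm", "data": {
  "increments": [0, 0, 0, 0.007, 0, -0.004, 0, 0, 0, 0, 0.018, 0, -0.008, 0, 0, 0, 0, 0.03, 0, -0.013, 0, 0, 0, 0, 0.042, 0, -0.018, 0, 0, 0, 0, 0.053, 0, -0.023, 0, 0, 0, 0, 0.062, 0, -0.027, 0, 0, 0, 0, 0.067, 0, -0.029, 0, 0, 0, 0, 0.067, 0, -0.029, 0, 0, 0, 0, 0.067, 0, -0.029, 0]
}}

```text
time_s: 16.6
tcp_pos: [0.6643, -0.288, 0.0666]
ee_rot: [[-0.084, -0.974, -0.212], [0.365, -0.228, 0.903], [-0.927, -0.002, 0.374]]
wrist_force: [-0.1, -0.2, -1.3]
gripper_width: 0.296
```

```bash
python3 - <<'E'
from h import *
s=r.sense();print(s['tcp_pos'],s['wrist_force'],s['time_s']);p,M=place(0);inc(p,M,s)
im=r.capture('side')[:,:,::-1];crop(im,360,210,100,80,8,'pics/s13.png')
im=r.capture('top')[:,:,::-1];crop(im,390,130,100,75,8,'pics/t13.png')
E
```

```text
[ 0.66429013 -0.28799371  0.06662128] [-0.07909964 -0.15438023 -1.3443938 ] 16.6
turn [ 0.12 -0.02  0.05] shift [ 0.0254  0.0007 -0.0088]
```

View pics/s13.png

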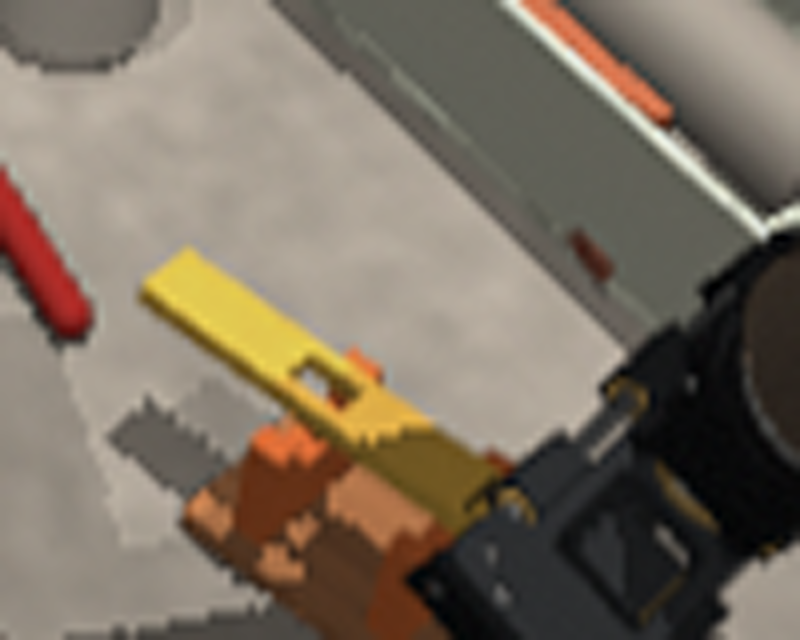

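View pics/t13.png

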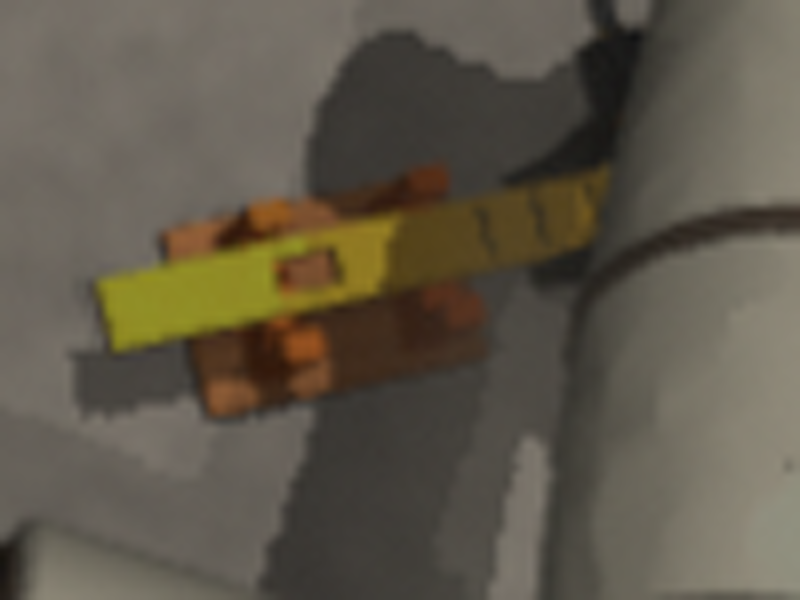

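The bar sits between the cheeks of both forks and is centred, so I'll keep lowering slowly.

{"op": "move_arm", "data": {
  "increments": [0, 0, 0, 0.003, 0, -0.001, 0, 0, 0, 0, 0.006, 0, -0.0025, 0, 0, 0, 0, 0.009, 0, -0.0035, 0, 0, 0, 0, 0.012, 0, -0.005, 0, 0, 0, 0, 0.015, 0, -0.006, 0, 0, 0, 0, 0.018, 0, -0.0075, 0, 0, 0, 0, 0.0195, 0, -0.008, 0, 0, 0, 0, 0.0195, 0, -0.008, 0]
}}

```text
time_s: 17.37
tcp_pos: [0.664, -0.2878, 0.0452]
ee_rot: [[-0.085, -0.974, -0.212], [0.365, -0.228, 0.903], [-0.927, -0.001, 0.375]]
wrist_force: [-0.5, -0.4, -2.1]
gripper_width: 0.294
```

{"op": "move_arm", "data": {
  "increments": [0, 0, 0, 0.001, 0, -0.0005, 0, 0, 0, 0, 0.002, 0, -0.001, 0, 0, 0, 0, 0.002, 0, -0.001, 0]
}}

```text
time_s: 17.62
tcp_pos: [0.6644, -0.2881, 0.0436]
ee_rot: [[-0.084, -0.974, -0.212], [0.365, -0.228, 0.903], [-0.927, -0.002, 0.374]]
wrist_force: [0.1, -1.1, -1.0]
gripper_width: 0.293
```

{"op": "move_arm", "data": {
  "increments": [0, 0, 0, 0.001, 0, -0.0005, 0, 0, 0, 0, 0.0015, 0, -0.0005, 0, 0, 0, 0, 0.0015, 0, -0.0005, 0]
}}

```text
time_s: 17.87
tcp_pos: [0.6644, -0.288, 0.0422]
ee_rot: [[-0.084, -0.974, -0.212], [0.365, -0.228, 0.903], [-0.927, -0.002, 0.374]]
wrist_force: [0.2, -0.6, -1.1]
gripper_width: 0.294
```

```bash
python3 - <<'E'
from h import *
s=r.sense();print(s['tcp_pos'],s['wrist_force'],s['moment'],s['time_s'])
im=r.capture('side')[:,:,::-1];crop(im,360,210,100,80,8,'pics/s14.png')
E
```

```text
[ 0.66437956 -0.28796855  0.04215599] [ 0.23877302 -0.60427476 -1.06053487] [-0.80009013 -0.19960063 -0.00967379] 17.8667
```

View pics/s14.png

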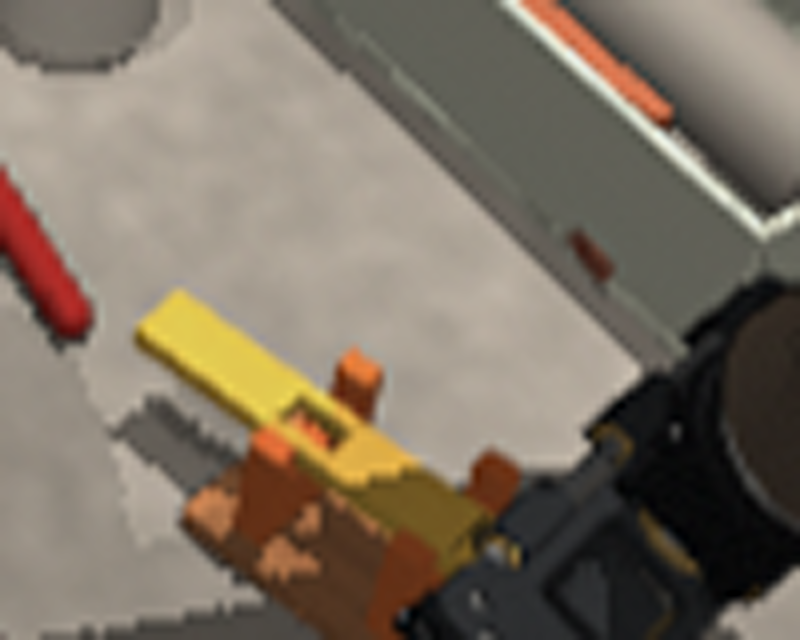

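{"op": "move_arm", "data": {
  "increments": [0, 0, 0, 0.001, 0, -0.0004, 0, 0, 0, 0, 0.001, 0, -0.0004, 0, 0, 0, 0, 0.001, 0, -0.0004, 0]
}}

```text
time_s: 18.17
tcp_pos: [0.6645, -0.288, 0.0414]
ee_rot: [[-0.083, -0.974, -0.213], [0.365, -0.228, 0.903], [-0.927, -0.002, 0.374]]
wrist_force: [-0.9, 0.5, 2.2]
gripper_width: 0.294
```

{"op": "move_arm", "data": {
  "increments": [0, 0, 0, 0.001, 0, -0.0004, 0, 0, 0, 0, 0.001, 0, -0.0004, 0, 0, 0, 0, 0.001, 0, -0.0004, 0]
}}

```text
time_s: 18.42
tcp_pos: [0.6645, -0.2881, 0.0411]
ee_rot: [[-0.083, -0.973, -0.213], [0.365, -0.229, 0.903], [-0.927, -0.003, 0.374]]
wrist_force: [-0.2, 0.9, 5.2]
gripper_width: 0.295
```

Contact: the upward force is about 5 N. I'll open, then back off along the tool axis.

{"op": "move_arm", "data": {
  "increments": [0, 0, 0, 0, 0, 0, 0.03, 0, 0, 0, 0, 0, 0, 0.04, 0, 0, 0, 0, 0, 0, 0.06, 0, 0, 0, 0, 0, 0, 0.06, 0, 0, 0, 0, 0, 0, 0.06, 0, 0, 0, 0, 0, 0, 0.06]
}}

```text
time_s: 18.92
tcp_pos: [0.6643, -0.288, 0.0396]
ee_rot: [[-0.084, -0.974, -0.212], [0.365, -0.228, 0.903], [-0.927, -0.002, 0.374]]
wrist_force: [0.7, -0.0, 0.7]
gripper_width: 0.63
```

```bash
python3 - <<'E'
from h import *
s=r.sense();print(s['tcp_pos'],s['wrist_force'],s['gripper_width'],s['time_s'])
im=r.capture('side')[:,:,::-1];crop(im,360,210,100,80,8,'pics/s15.png')
im=r.capture('wrist')[:,:,::-1];cv2.imwrite('pics/w15.png',im)
E
```

```text
[ 0.66430469 -0.28796591  0.03960729] [ 0.73572722 -0.00365168  0.71569464] 0.6302496456799846 18.9167
```

View pics/s15.png

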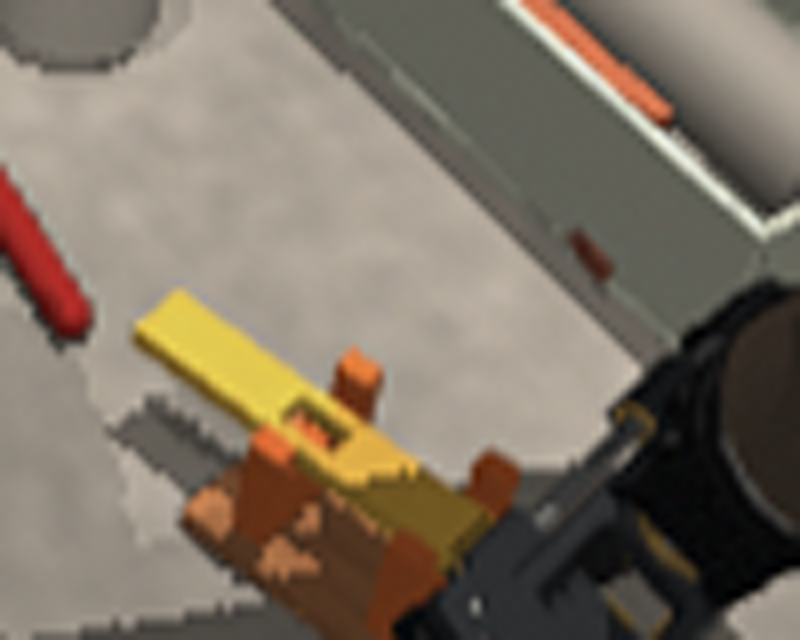

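View pics/w15.png

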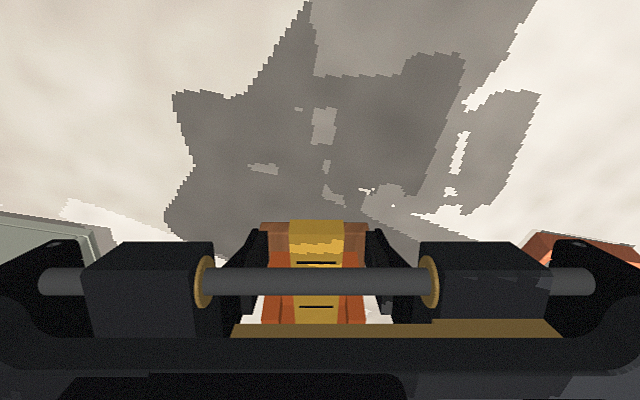

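The bar is free of the fingers and lying in both forks. I'll back off.

{"op": "move_arm", "data": {
  "increments": [0, 0, 0, -0.004, 0, 0, 0.07, 0, 0, 0, -0.012, 0, 0, 0.07, 0, 0, 0, -0.024, 0, 0, 0.07, 0, 0, 0, -0.04, 0, 0, 0.07, 0, 0, 0, -0.06, 0, 0, 0.07, 0, 0, 0, -0.085, 0, 0, 0.07, 0, 0, 0, -0.11, 0, 0, 0.07, 0, 0, 0, -0.135, 0, 0, 0.07, 0, 0, 0, -0.155, 0, 0, 0.07, 0, 0, 0, -0.165, 0, 0, 0.07, 0, 0, 0, -0.165, 0, 0, 0.07]
}}

```text
time_s: 19.93
tcp_pos: [0.6791, -0.3505, 0.198]
ee_rot: [[-0.076, -0.974, -0.214], [0.361, -0.227, 0.905], [-0.93, -0.008, 0.368]]
wrist_force: [-0.3, 0.2, 0.3]
gripper_width: 0.807
```

```bash
python3 - <<'E'
from h import *
s=r.sense();print(s['tcp_pos'],s['wrist_force'],s['time_s'])
im=r.capture('side')[:,:,::-1];cv2.imwrite('pics/s16.png',im)
im=r.capture('wrist')[:,:,::-1];cv2.imwrite('pics/w16.png',im)
im=r.capture('top')[:,:,::-1];cv2.imwrite('pics/t16.png',im)
E
```

```text
[ 0.67910125 -0.35053376  0.19796791] [-0.32375157  0.22985598  0.27442539] 19.9333
```

View pics/s16.png

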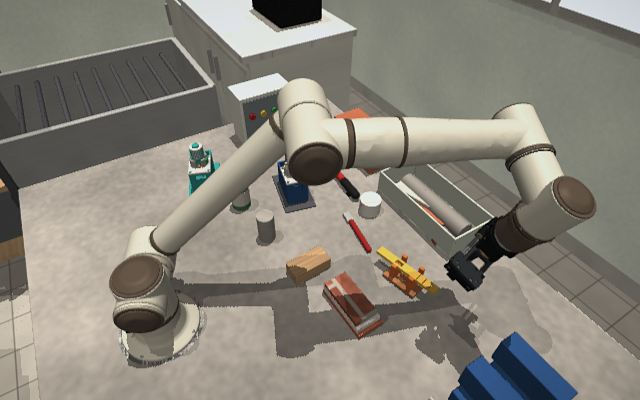

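View pics/w16.png

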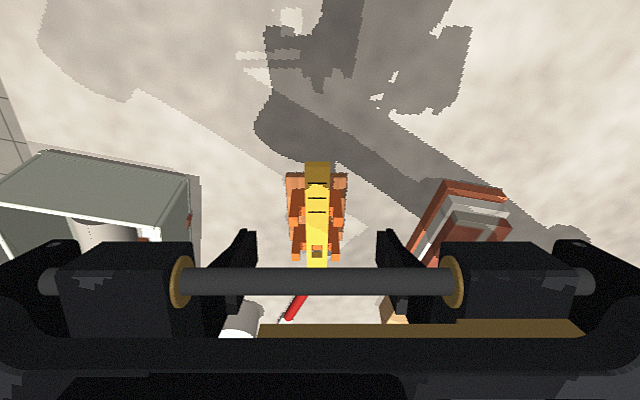

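View pics/t16.png

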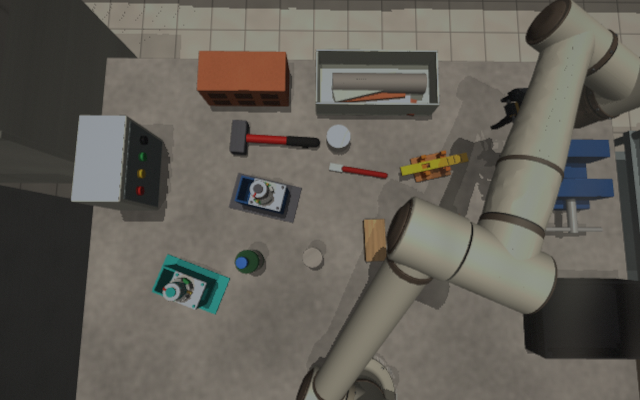

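```bash
python3 - <<'E'
from h import *
t=cv2.imread('pics/top0.png')
im=cv2.imread('pics/t16.png');a=cv2.resize(im[130:205,390:490],None,fx=4,fy=4,interpolation=2);b=cv2.resize(im[160:235,220:320],None,fx=4,fy=4,interpolation=2)
s=cv2.imread('pics/s16.png');c=cv2.resize(s[225:300,360:460],None,fx=4,fy=4,interpolation=2)
d=cv2.resize(s[135:210,250:350],None,fx=4,fy=4,interpolation=2)
cv2.imwrite('pics/fin.png',np.vstack([np.hstack([a,b]),np.hstack([c,d])]))
d=cv2.absdiff(t,im).max(2)
def pr(x,y,z):
    q=np.radians(103.1);return proj('top',[RM[0]+np.cos(q)*x-np.sin(q)*y,RM[1]+np.sin(q)*x+np.cos(q)*y,z])[0]
for x in(-.1,.1):
  for y in(-.013,.013): print(x,y,((pr(x,y,.055)-[390,130])*4).round())
E
```

```text
-0.1 -0.013 [306.  88.]
-0.1 0.013 [316. 122.]
0.1 -0.013 [ 42. 146.]
0.1 0.013 [ 51. 180.]
```

View pics/fin.png

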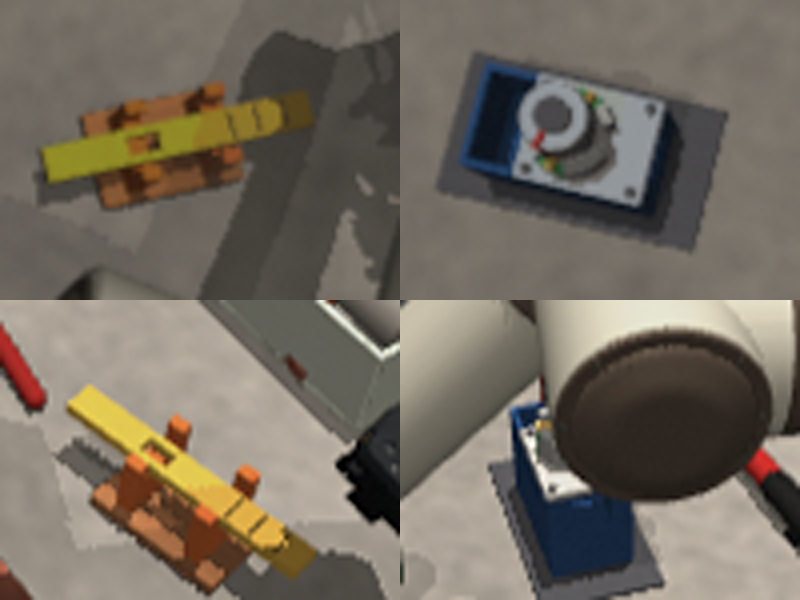

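The bar's corners match the ideal pose to within about 1–2 crop pixels, which is roughly 1 mm. It is level in both forks, the keeper is empty and the collar is parked. I'll hand the job in.

```bash
python3 -c "
from station import r
print(r.finish_job())"
```

```text
the job is handed in; nothing more can be done
None
```

The job is done and handed in at about 20 s on the robot's clock. I lifted the collar about 31 mm, turned it 75° counter-clockwise and parked it in the green notches. I then drew the bar out of the slot along its tilt, levelled it and lowered it into both forks, releasing it at about 5 N of contact.

- **Bar:** the final top view shows it level and centred to within about 1–2 mm.
- **Collar:** the keeper is empty and the collar is still parked, with the red mark turned. That comes from the last top view only, because the arm hid the collar in the last side view.
- **Bystanders:** the other things on the bench looked unmoved in the views I took. I checked them by eye only, and the arm covered most of the slab stack in the last top view.
- **Disagreement:** before lowering, one camera measurement put the bar's far end about 6 mm lower than the arm's pose implied. That was mostly within camera error, and the bar looked level once it was laid down.
- **Forces:** the wrist force readings I took stayed under about 15 N.

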